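Clear the recalled tins off the shop counter

ROBOT

A 7-joint arm with a two-finger parallel gripper is mounted at the origin on the work surface. World frame = base frame: x ahead of the robot, y to its left, z up, the work surface at z = 0. Lengths are in mm, angles in rad, forces in N, time in s.
With the tool pointing down it reaches from about 375 to 925 mm from the base axis. Payload 3.1 kg.
Tool frame: the origin (TCP) lies at the very end of the fingers, on their centre line; the grasp point (between the pads) lies 19 mm behind it (grip_depth is the distance from the TCP to the grasp point, in mm); z points along the fingers, y is the line along which they close (so a half turn about z gives the same grasp; the last joint's range is limited). The gripper opens to 85 mm and grips with 20 to 120 N. Pads are 22 mm wide; open, the fingers measure 114 mm over their backs; the gripper's body (76 mm by 85 mm) begins 54 mm behind the grasp point. The pads swing forward as they close: fully open they stand 13 mm farther back than shut.
Start: joints at [1.198, 0.383, 0.044, 1.598, -0.018, 1.161, -0.05], TCP at [176.4, -625.608, 231.269] pointing down, gripper open.
Joint ranges: [-2.61, 2.61], [-0.41, 2.15], [-1.48, 1.57], [0, 2.5], [-1.57, 4.71], [0.05, 1.97], [-2.85, 2.85]. Speed limits (rad/s): [2.79, 2.79, 3.14, 3.14, 3.14, 3.14, 3.14].

INTERFACE

Orientations are given as [roll, pitch, yaw] about the fixed x, y, z axes, in that order (R = Rz(yaw) Ry(pitch) Rx(roll)).
In Python, from station import read_state, read_camera, job_done, grip_depth gives the robot as it stands.
- The arm moves only by the tool carry_out, never from a script. Its argument "commands" is a list of rows, each an object of numbers: "claw": the finger opening in mm, from 0 to 85.4; "tx", "ty", "tz": the shift along the tool's x, y, z in units of 40 mm (1.0 is 40 mm); "twist": the turn about the tool's z in degrees. A call has 1 to 12 rows; each row shifts and turns the commanded pose from where the row before left it, along the tool's axes as they then stand; what a row does not reach is not made up. A row lasts 1/12 s, in which the tool goes at most 41.7 mm and 7.16 degrees, less where a joint would pass 70% of its speed; a pose out of reach is approached as far as the arm can. A call is refused whole if a number of a shift passes 1 or a number of a turn 7.16, either way. A call with a gripper value outside its range is refused whole. The fingers move at their own pace and stop on an object; "force" is the grip in N (left out, the last holds). Time passes only in rows, so rows that do not move let the fingers close. It gives the time, the measured TCP pose, the force, the opening and the grip force at its end, in the units of the state.
- read_state(): the state, without advancing time (a new reading comes with each control period).
- read_camera(name): name is "scene" or "side" or "wrist"; returns a dict with "img" (480x640x3 uint8, red, green, blue), "fovy" (degrees; the focal length in pixels is half the picture's height over the tangent of half this angle, whatever the lens; pixels are square), "cx", "cy" (the principal point, pixels), "dist_coeffs" ([k1, k2, p1, p2, k3] as OpenCV has them; the pictures are not rectified), "rvec" (rotation vector, rad) and "tvec" (3), from world to camera coordinates, as OpenCV has them. Camera axes: x right, y down, z forward; pixel columns grow to the right and rows downward; lengths in mm; the calibration is good to about 2 mm. A picture is of the moment at which its call begins. There is no depth.
- job_done(): hands the job in; it is judged then, once.
The state is a dict: "time_s": time; "joint_positions": joint angles; "joint_velocities": joint speeds; "effort": joint torques, N m; "eef_pos": TCP position; "ee_rot": TCP orientation; "force": force on the tool from outside, world axes, zero at the start; "torque": the same for the moment, N m; "grip_width": finger opening in mm; "grasp_force": force on a finger pad.
Only numpy, scipy, OpenCV 4.12 (cv2) and the standard library are available. Lean on these libraries where they do the work, as an engineer would, in place of code of your own. Each camera call takes 0.05 s, during which the arm holds its last target. There are 200 camera calls.

TASK

Slide the shutter of the returns bin fully open by its yellow tab, then push every tin with a red dot through the sprung flap so that it drops into the bin, and lay every tin with a green dot flat, lid up, in a nest of its own in the wooden tray. When all the tins are away, slide the shutter fully shut again; never put a green-dot tin in the bin, and leave the jars and the can beside the work alone.

Things in the scene. Friction and masses are not known exactly. Their poses are not given: they have to be found in the camera images.
- tin_red1: flat fish tin, bare metal with a blue band, 92 mm long (its x) x 58 mm wide (its y) x 28 mm high, about 150 g, lying flat at the start; origin at the centre of its underside, z up through the lid. Round red dot, 36 mm across, on the lid: recalled stock, belongs in the returns bin. May be absent in a run (then it has no pose)
- tin_red2: flat fish tin, bare metal with a blue band, 92 mm long (its x) x 58 mm wide (its y) x 28 mm high, about 150 g, lying flat at the start; origin at the centre of its underside, z up through the lid. Round red dot, 36 mm across, on the lid: recalled stock, belongs in the returns bin. May be absent in a run (then it has no pose)
- tin_red3: flat fish tin, bare metal with a blue band, 92 mm long (its x) x 58 mm wide (its y) x 28 mm high, about 150 g, lying flat at the start; origin at the centre of its underside, z up through the lid. Round red dot, 36 mm across, on the lid: recalled stock, belongs in the returns bin. May be absent in a run (then it has no pose)
- tin_green1: flat fish tin, bare metal with a blue band, 92 mm long (its x) x 58 mm wide (its y) x 28 mm high, about 150 g, lying flat at the start; origin at the centre of its underside, z up through the lid. Round green dot, 36 mm across, on the lid: good stock, belongs in the tray. May be absent in a run (then it has no pose)
- tin_green2: flat fish tin, bare metal with a blue band, 92 mm long (its x) x 58 mm wide (its y) x 28 mm high, about 150 g, lying flat at the start; origin at the centre of its underside, z up through the lid. Round green dot, 36 mm across, on the lid: good stock, belongs in the tray. May be absent in a run (then it has no pose)
- returns_bin: closed plywood returns bin, fixed, 156 mm wide; top of its roof of open slats 212 mm above the table. Origin on the table under the middle of its mouth; x points into the bin, y left looking in. Before the mouth a white ledge (x -140 to 0 mm, 130 mm wide), top 150 mm above the table. Behind the flap a polished steel slide falls at 45 degrees to a sloping floor about 90 to 140 mm below the ledge; inside 300 mm deep (x)
- mouth (a point): middle of the mouth at the height of the ledge's top, where the ledge ends; axes as the bin's. The mouth is 86 mm wide and 50 mm high above the ledge, closed by the red flap; its frame is 62 mm high over the ledge. A tin pushed in lengthways tips off the ledge's end and slides down inside once well over half of it is past the mouth; then the flap swings shut
- flap (a joint): red flap hanging from a hinge at the top of the mouth, 49 mm above the ledge; 0 = hanging shut, positive (rad, up to 1.45) = swung into the bin, the only way it opens. A weak spring shuts it; about 0.3 to 1 N at its lower edge opens it
- shutter (a joint): dark steel shutter bar, 8 mm thick, 27 mm high, sliding on the ledge across the mouth, 26 mm in front of it; 0 = shut, blocking the mouth; 0.095 (m) = fully open, slid aside towards the bin's -y; beyond 0.08 the mouth is clear. Stays where left; 1 to 2 N moves it
- shutter_tab (a point): near the middle of the yellow tab on the -y end of the shutter bar, 50 mm to the bin's -y of the mouth's middle when shut: tab 14 mm (x) x 10 mm (y), from 26 to 70 mm above the ledge's top (this point 55 mm above it), free on both sides to push or pinch from above. Moves with the shutter; axes as the bin's
- tray: fixed wooden display tray, 232 mm (x) x 84 mm (y), floor 4 mm above the table, with two nests in a row along its x; origin at the centre of its underside. Rims 6 mm wide and 6 mm above the nest floor (10 mm above the table)
- nest_a (a point): centre of the nest floor of the nest at the tray's -x end; the nest is 107 mm (x) x 72 mm (y) inside, green floor; a tin lies in it with its length along the tray's x
- nest_b (a point): the same for the nest at the tray's +x end
- sauce_jar: bystander: jar of sauce, 68 mm across, 110 mm high, red cap; origin at the centre of its underside
- pickle_jar: bystander: jar, 64 mm across, 90 mm high, brass-coloured cap; origin at the centre of its underside
- bean_can: bystander: can with a yellow label, 74 mm across, 100 mm high; origin at the centre of its underside

How it is judged:
By the outcome, as a careful person would: the job done as asked, in the order asked, and still so for the second after the job is handed in, with the robot touching nothing.
Of tin_red1, tin_red2, tin_red3 only 2 to 3 are there at a start; the rules pass over those that are not, and their reading is None.
Of tin_green1, tin_green2 only 1 to 2 are there at a start; the rules pass over those that are not, and their reading is None.
At some moment in a run one of tin_red1, tin_red2, tin_red3, tin_green1, tin_green2 may be knocked a few centimetres aside while the robot is not near it.
It also fails if it takes over 210 s, if anything falls off the work surface, if the arm or the gripper's body presses on something with over 40 N, if the wrist force passes 120 N, or if a joint passes its speed limit or range.

## Working session

There is one attempt and no reset: what is moved stays moved. The work goes in short steps, Python scripts to look and compute and a tool call to move; the robot and the scene stay as the last step left them, time stands still between calls to the robot, and variables do not carry over. Pictures are saved under pics/ and viewed, at most 14 in all, crops included, and the job is handed in when it is done.

Besides the shell and the picture viewer there is one more tool, called after "Emit:" by a JSON object that holds its "fn" and its "kwargs", one argument or row to a line. carry_out: Moves the arm, as the interface text tells. Its arguments: {"type":"object","properties":{"commands":{"type":"array","items":{"type":"object","properties":{"claw":{"type":"number"},"tx":{"type":"number"},"ty":{"type":"number"},"tz":{"type":"number"},"twist":{"type":"number"}}}},"force":{"type":"number"}},"required":["commands"]}

```bash
ls; mkdir -p pics; cat > h.py <<'E'
import numpy as np, cv2
from station import read_state, read_camera, job_done, grip_depth
def snap(cam,fn=None):
    c=read_camera(cam)
    if fn: cv2.imwrite('pics/'+fn,c['img'][:,:,::-1])
    f=240/np.tan(np.radians(c['fovy'])/2)
    c['K']=np.array([[f,0,c['cx']],[0,f,c['cy']],[0,0,1.]]);c['D']=np.array(c['dist_coeffs'],float)
    c['R']=cv2.Rodrigues(np.array(c['rvec'],float))[0];c['t']=np.array(c['tvec'],float).ravel()
    return c
def ray(c,px):
    u=cv2.undistortPoints(np.array(px,float).reshape(-1,1,2),c['K'],c['D']).reshape(-1,2)
    d=np.c_[u,np.ones(len(u))]@c['R']
    return -c['R'].T@c['t'],d
def onz(c,px,z):
    o,d=ray(c,px); return o+d*((z-o[2])/d[:,2])[:,None]
def proj(c,P):
    return cv2.projectPoints(np.array(P,float).reshape(-1,1,3),np.array(c['rvec'],float),c['t'],c['K'],c['D'])[0].reshape(-1,2)
E
python3 - <<'E'
from h import *
for n in ('scene','side','wrist'):
    c=snap(n,n+'0.png'); print(n,c['fovy'],ray(c,[320,240]))
print(read_state(),grip_depth)
E
```

```text
pics
scene 46.00266970036332 (array([1482.8822612 ,  -42.77124347,  835.04399322]), array([[-0.78186378,  0.01167938, -0.62347995]]))
side 46.33878979058774 (array([335.28071148, 764.60681586, 974.72286803]), array([[ 0.20596822, -0.66383784, -0.7191187 ]]))
wrist 65.91103011445067 (array([ 250.49364672, -604.2713006 ,  372.26158394]), array([[-0.28802297, -0.08724058, -0.95367856]]))
{'time_s': 0.15, 'joint_positions': array([ 1.19818883,  0.38369951,  0.04389001,  1.59923185, -0.01792013,
        1.16118922, -0.04989057]), 'joint_velocities': array([-1.30060112e-03, -3.59525655e-03,  4.19538178e-05, -6.19647798e-03,
       -6.09788277e-04, -1.20107727e-04,  1.01351858e-03]), 'effort': array([ 2.26403674e-03, -4.34050620e+01,  1.02712099e+00, -2.49980682e+01,
        1.07416962e-02,  7.26994112e-03, -7.18446699e-06]), 'eef_pos': array([ 176.16179266, -624.89563557,  230.13409346]), 'ee_rot': array([-3.13946081e+00,  1.09977273e-04,  2.74842403e-01]), 'force': array([ 0.19460454, -0.49079907,  0.75437947]), 'torque': array([-0.04658911, -0.00754778, -0.05670964]), 'grasp_force': 0.0, 'grip_width': 85.24985256269593} 18.700000000000003
```

View pics/scene0.png

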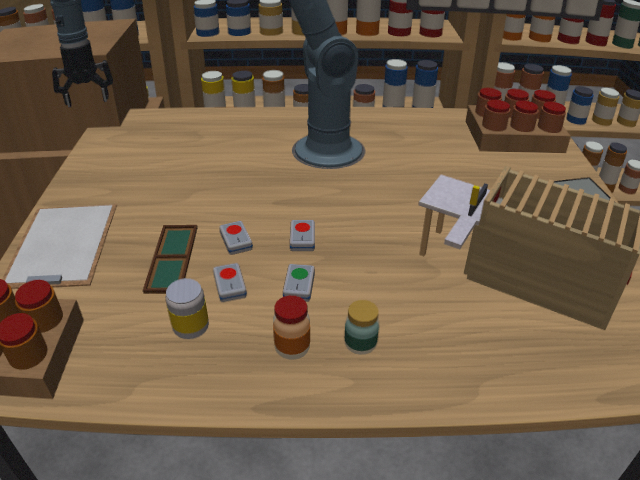

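View pics/side0.png

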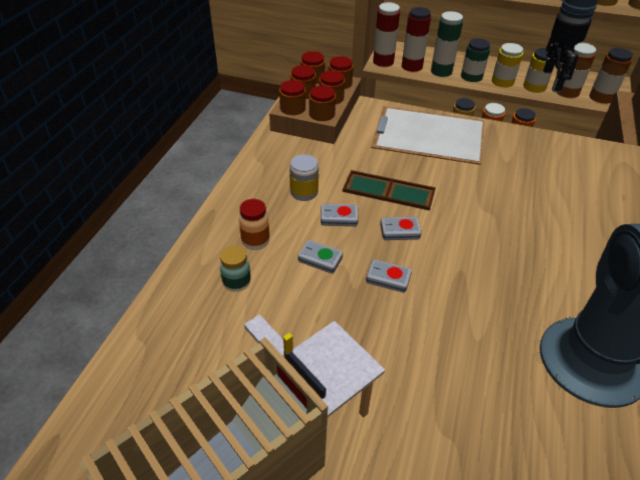

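Scene: red dots at (236,230), (302,228) and (229,273), green at (299,273), tray at (172,257), yellow tab at (475,195). Side: tab at (288,342), ledge corners near (335,322), (383,370) and (330,410). So there are 3 red tins and 1 green.

```bash
cat >> h.py <<'E'
def tri(c1,p1,c2,p2):
    o1,d1=ray(c1,p1);o2,d2=ray(c2,p2);d1=d1[0]/np.linalg.norm(d1[0]);d2=d2[0]/np.linalg.norm(d2[0])
    s=np.linalg.lstsq(np.c_[d1,-d2],o2-o1,rcond=None)[0]
    a,b=o1+s[0]*d1,o2+s[1]*d2
    return (a+b)/2,np.linalg.norm(a-b)
def blobs(m,amin=30):
    n,l,s,ce=cv2.connectedComponentsWithStats(m.astype(np.uint8))
    return [(int(s[i,4]),ce[i],l==i,s[i,:4]) for i in range(1,n) if s[i,4]>=amin]
def hsv(c): return cv2.cvtColor(c['img'],cv2.COLOR_RGB2HSV).astype(int)
def dots(c):
    h=hsv(c);H,S,V=h[...,0],h[...,1],h[...,2]
    out=[]
    for nm,m in (('r',((H<6)|(H>174))&(S>190)&(V>200)),('g',(H>45)&(H<75)&(S>150)&(V>90))):
        for a,ce,mm,bb in blobs(m): out.append((nm,a,ce,mm))
    return out
def lid(c,dot,z=28):
    """dot=(nm,a,ce,mask): lid quad around the dot -> centre, yaw, size"""
    h=hsv(c);m=((h[...,1]<60)&(h[...,2]>140))|dot[3]
    m=cv2.morphologyEx(m.astype(np.uint8),cv2.MORPH_CLOSE,np.ones((5,5)))
    m=cv2.morphologyEx(m,cv2.MORPH_OPEN,np.ones((3,3)))
    l=cv2.connectedComponents(m)[1];k=l[int(dot[2][1]),int(dot[2][0])]
    cn=max(cv2.findContours((l==k).astype(np.uint8),0,1)[0],key=cv2.contourArea).reshape(-1,2)
    P=onz(c,cn,z)[:,:2].astype(np.float32)
    (cx,cy),(w,hh),a=cv2.minAreaRect(P)
    if w<hh: w,hh,a=hh,w,a+90
    return np.round([cx,cy,(a+90)%180-90,w,hh],1)
E
python3 - <<'E'
from h import *
S=snap('scene');D=snap('side')
for c in (S,D):
    for d in dots(c):
        print(d[0],d[1],d[2].round(1),onz(c,d[2],28)[0].round(1),lid(c,d))
    h=hsv(c); 
    for b in blobs((abs(h[...,0]-26)<5)&(h[...,1]>200)&(h[...,2]>90),10): print(' yel',b[0],b[1].round(1),b[3])
    for b in blobs((abs(h[...,0]-70)<20)&(h[...,1]>50)&(h[...,2]>40),200): print(' green',b[0],b[1].round(1),onz(c,b[1],4)[0].round(1),b[3])
    for b in blobs((h[...,1]<45)&(h[...,2]>150),300): print(' white',b[0],b[1].round(1),b[3])
E
```

```text
g 129 [299.3 273.1] [584.  -72.9  28. ] [599.4 -74.4  -6.2  88.8  53.5]
 yel 190 [241.5  85.6] [231  76  23  17]
 yel 168 [210.6  86.7] [201  78  19  16]
 yel 99 [474.1 194.9] [470 186   9  19]
 yel 412 [184.7 323.1] [169 313  31  20]
 green 535 [175.7 241.9] [ 448.4 -369.1    4. ] [161 230  29  24]
 green 595 [166.3 273.1] [ 559.  -369.3    4. ] [151 261  32  27]
 green 437 [360.9 340.3] [752.6  49.2   4. ] [345 325  33  26]
 white 1972 [453.6 204. ] [420 175  70  70]
 white 5452 [ 60.5 243.4] [  5 205 107  78]
 white 603 [183.1 290.3] [167 279  34  24]
g 117 [324.8 253.5] [582.5 -72.1  28. ] [593.7 -71.   -6.5  87.6  55. ]
 yel 38 [510.3  55.1] [499  49  24  10]
 yel 13 [533.6  56.4] [532  53   5   7]
 yel 11 [541.5  61.1] [539  60   6   3]
 yel 131 [305.8 187.9] [300 181  13  15]
 yel 53 [287.7 337.2] [284 333   8   9]
 green 436 [367.7 185.2] [ 557.  -365.7    4. ] [350 176  36  19]
 green 460 [409.7 194.1] [ 444.2 -367.2    4. ] [392 185  36  19]
 green 279 [235.1 272.5] [763.5  29.7   4. ] [221 263  28  17]
 white 3854 [432. 134.] [377 108 106  53]
 white 336 [303.7 161.9] [291 154  26  17]
 white 636 [264.9 331.8] [245 315  39  40]
 white 4090 [337.5 363.1] [293 321  92  93]
```

```bash
sed -i 's/(S>190)&(V>200)/(S>190)\&(V>170)/' h.py
python3 - <<'E'
from h import *
S=snap('scene');D=snap('side')
print(hsv(S)[229,302],hsv(D)[211,344],hsv(D)[342,288],hsv(S)[195,475])
for c in (S,D):
    for d in dots(c):
        if d[1]<200: 
            P=onz(c,d[2],28)[0]
            if abs(P[1]+150)<180 and P[0]>350: print(d[0],d[1],d[2].round(1),P.round(1),lid(c,d))
def tab(c,x0,x1,y0,y1):
    h=hsv(c);m=(abs(h[...,0]-26)<7)&(h[...,1]>150)&(h[...,2]>60);k=np.zeros_like(m);k[y0:y1,x0:x1]=1
    b=max(blobs(m&k,5),key=lambda b:b[0]);return b
a=tab(S,455,500,170,220);b=tab(D,270,305,320,365)
print(a[0],a[1],a[3],b[0],b[1],b[3],tri(S,a[1],D,b[1]))
h=hsv(D);m=(h[...,1]<45)&(h[...,2]>150)
for bl in blobs(m,300):
    if bl[1][1]>300:
        cn=max(cv2.findContours(bl[2].astype(np.uint8),0,1)[0],key=cv2.contourArea)
        p=cv2.approxPolyDP(cn,3,True).reshape(-1,2);print('side',np.c_[p,onz(D,p,150)[:,:2].round(1)])
h=hsv(S);m=(h[...,1]<45)&(h[...,2]>150)
for bl in blobs(m,1000):
    if bl[1][0]>400:
        cn=max(cv2.findContours(bl[2].astype(np.uint8),0,1)[0],key=cv2.contourArea)
        p=cv2.approxPolyDP(cn,3,True).reshape(-1,2);print('scene',np.c_[p,onz(S,p,150)[:,:2].round(1)])
a=cv2.resize(S['img'][160:280,400:560],None,fx=4,fy=4,interpolation=2);b=cv2.resize(D['img'][300:420,230:390],None,fx=4,fy=4,interpolation=2)
cv2.imwrite('pics/crop.png',np.vstack([cv2.resize(a,(400,300)),cv2.resize(b,(400,300))])[:,:,::-1])
E
```

```text
[  2 227 171] [  1 242 192] [ 23 246  89] [ 23 218  97]
r 51 [301.9 226.5] [419.5 -70.   28. ] [423.1 -70.    0.   58.3  52.6]
r 84 [227.8 272.8] [ 583.6 -226.2   28. ] [ 580.7 -227.7  -73.6   52.5   47.4]
g 129 [299.3 273.1] [584.  -72.9  28. ] [590.8 -73.4  -6.2  68.6  53.5]
r 89 [343.8 210.5] [ 582.5 -225.1   28. ] [ 591.4 -218.6   19.2   88.    54.2]
r 97 [405.6 223.7] [ 428.2 -229.4   28. ] [ 438.  -221.7   19.2   88.    55.1]
r 126 [394.3 272.3] [419.2 -68.7  28. ] [ 4.306e+02 -6.590e+01 -4.000e-01  8.690e+01  5.540e+01]
g 117 [324.8 253.5] [582.5 -72.1  28. ] [593.7 -71.   -6.5  87.6  55. ]
123 [474.28455285 195.10569106] [470 185   9  21] 161 [287.88198758 342.2173913 ] [283 332  10  22] (array([535.17387899, 285.89154158, 197.41351354]), np.float64(1.8880084487498996))
side [[245.  323.  633.4 242.7]
 [259.  340.  596.  267.8]
 [265.  336.  589.3 256.7]
 [282.  354.  548.1 281.1]
 [282.  339.  559.  252.8]
 [260.  315.  614.9 217.8]]
side [[335.  321.  482.9 186.1]
 [293.  349.  533.8 265.7]
 [326.  387.  458.2 315.7]
 [322.  399.  457.8 337.9]
 [328.  413.  441.6 357.5]
 [384.  370.  376.5 254.3]]
scene [[440.  175.  383.8 248.9]
 [419.  201.  489.7 183.8]
 [461.  215.  540.3 265.2]
 [445.  238.  617.6 216.7]
 [460.  244.  636.5 243.1]
 [478.  220.  557.7 297.6]
 [489.  190.  444.9 349.7]
 [470.  217.  547.3 282.9]
 [467.  211.  525.9 281.2]
 [472.  184.  420.8 316.1]]
```

View pics/crop.png

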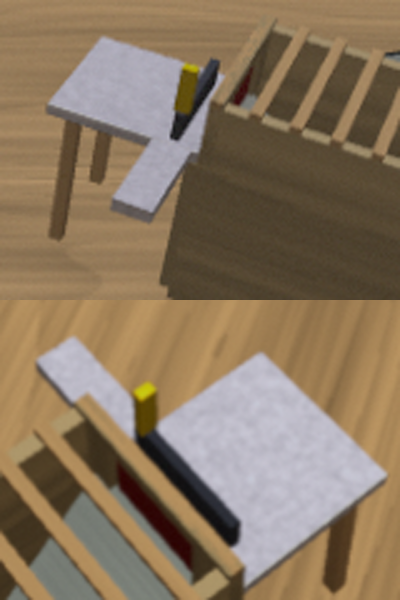

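The crop shows the yellow tab on the near end of the shutter bar, with the bar across the mouth, so it is shut. The ledge fits agree on a bin yaw of about 57.9° and a mouth near (507,336). The tab predicted from that is within 3 mm of the triangulated (535,286,197).

```bash
cat > plan.py <<'E'
import sys; from h import *
def plan(pts):
    """waypoints 'x,y,z,yawdeg': turn first, then total shift in tool axes (units of 40 mm)"""
    s=read_state();p=np.array(s['eef_pos']);yaw=np.degrees(s['ee_rot'][2])
    print('at',p.round(1),'yaw',round(yaw,1),'t',s['time_s'],'w',round(s['grip_width'],1),'F',np.round(s['force'],1))
    for a in pts:
        x,y,z,w=map(float,a.split(','))
        tw=-((w-yaw+180)%360-180)
        c,q=np.cos(np.radians(w)),np.sin(np.radians(w));d=np.array([x,y,z])-p
        print(a,'twist',round(tw,1),'t',np.round(np.array([d[0]*c+d[1]*q,d[0]*q-d[1]*c,-d[2]])/40,2))
        p=np.array([x,y,z]);yaw=w
if __name__=='__main__': plan(sys.argv[1:])
E
python3 plan.py 560,-100,300,58 535.5,287,290,58 535.5,287,187,58
```

```text
at [ 176.3 -625.4  231. ] yaw 15.7 t 0.35 w 85.2 F [-0.1 -0.6 -0.3]
560,-100,300,58 twist -42.3 t [16.22  1.17 -1.73]
535.5,287,290,58 twist -0.0 t [ 7.88 -5.65  0.25]
535.5,287,187,58 twist -0.0 t [0.   0.   2.58]
```

Emit:
{"fn": "carry_out", "kwargs": {
  "commands": [
    {"twist": -7.05,"tz": -0.29,"claw": 45},
    {"twist": -7.05,"tz": -0.29},
    {"twist": -7.05,"tz": -0.29},
    {"twist": -7.05,"tz": -0.29},
    {"twist": -7.05,"tz": -0.29},
    {"twist": -7.05,"tz": -0.28},
    {"tx": 0.8,"ty": 0.06},
    {"tx": 0.8,"ty": 0.06},
    {"tx": 0.8,"ty": 0.06},
    {"tx": 0.8,"ty": 0.06},
    {"tx": 0.8,"ty": 0.06},
    {"tx": 0.8,"ty": 0.06}
  ]
}}

```text
invalid input
```

Emit:
{"fn": "carry_out", "kwargs": {
  "commands": [
    {"tx": 0.8,"ty": 0.06},
    {"tx": 0.8,"ty": 0.06},
    {"tx": 0.8,"ty": 0.06},
    {"tx": 0.8,"ty": 0.06},
    {"tx": 0.8,"ty": 0.06},
    {"tx": 0.8,"ty": 0.06},
    {"tx": 0.8,"ty": 0.06},
    {"tx": 0.8,"ty": 0.06},
    {"tx": 0.8,"ty": 0.06},
    {"tx": 0.8,"ty": 0.06},
    {"tx": 0.8,"ty": 0.06},
    {"tx": 0.8,"ty": 0.06}
  ]
}}

```text
invalid input
```

```bash
python3 plan.py 535.5,287,290,58 535.5,287,187,58
```

```text
at [ 176.3 -625.4  231. ] yaw 15.7 t 0.35 w 85.2 F [-0.1 -0.6 -0.3]
535.5,287,290,58 twist -42.3 t [24.1  -4.47 -1.48]
535.5,287,187,58 twist -0.0 t [0.   0.   2.58]
```

Emit:
{"fn": "carry_out", "kwargs": {
  "commands": [
    {"tx": 0,"ty": 0,"twist": -7.05,"tz": -0.29,"claw": 45},
    {"tx": 0,"ty": 0,"twist": -7.05,"tz": -0.29,"claw": 45},
    {"tx": 0,"ty": 0,"twist": -7.05,"tz": -0.29,"claw": 45},
    {"tx": 0,"ty": 0,"twist": -7.05,"tz": -0.29,"claw": 45},
    {"tx": 0,"ty": 0,"twist": -7.05,"tz": -0.29,"claw": 45},
    {"tx": 0,"ty": 0,"twist": -7.05,"tz": -0.28,"claw": 45}
  ]
}}

```text
time_s: 0.85
eef_pos: [176.3, -625.6, 301.1]
ee_rot: [3.142, 0.0, 1.019]
force: [0.8, -0.0, -0.1]
grip_width: 44.9
grasp_force: 0.0
```

Emit:
{"fn": "carry_out", "kwargs": {
  "commands": [
    {"tx": 0.8,"ty": 0.06,"tz": 0,"twist": 0,"claw": 45},
    {"tx": 0.8,"ty": 0.06,"tz": 0,"twist": 0,"claw": 45},
    {"tx": 0.8,"ty": 0.06,"tz": 0,"twist": 0,"claw": 45},
    {"tx": 0.8,"ty": 0.06,"tz": 0,"twist": 0,"claw": 45},
    {"tx": 0.8,"ty": 0.06,"tz": 0,"twist": 0,"claw": 45},
    {"tx": 0.8,"ty": 0.06,"tz": 0,"twist": 0,"claw": 45},
    {"tx": 0.8,"ty": 0.06,"tz": 0,"twist": 0,"claw": 45},
    {"tx": 0.8,"ty": 0.06,"tz": 0,"twist": 0,"claw": 45},
    {"tx": 0.8,"ty": 0.06,"tz": 0,"twist": 0,"claw": 45},
    {"tx": 0.8,"ty": 0.06,"tz": 0,"twist": 0,"claw": 45},
    {"tx": 0.8,"ty": 0.06,"tz": 0,"twist": 0,"claw": 45},
    {"tx": 0.8,"ty": 0.06,"tz": 0,"twist": 0,"claw": 45}
  ]
}}

```text
time_s: 1.85
eef_pos: [404.7, -313.7, 300.7]
ee_rot: [3.141, 0.0, 1.013]
force: [-0.4, -0.3, 0.1]
grip_width: 45.1
grasp_force: 0.0
```

Emit:
{"fn": "carry_out", "kwargs": {
  "commands": [
    {"tx": 0.8,"ty": 0.06,"tz": 0,"twist": 0,"claw": 45},
    {"tx": 0.8,"ty": 0.06,"tz": 0,"twist": 0,"claw": 45},
    {"tx": 0.8,"ty": 0.06,"tz": 0,"twist": 0,"claw": 45},
    {"tx": 0.8,"ty": 0.06,"tz": 0,"twist": 0,"claw": 45},
    {"tx": 0.8,"ty": 0.06,"tz": 0,"twist": 0,"claw": 45},
    {"tx": 0.8,"ty": 0.06,"tz": 0,"twist": 0,"claw": 45},
    {"tx": 0.8,"ty": 0.06,"tz": 0,"twist": 0,"claw": 45},
    {"tx": 0.8,"ty": 0.06,"tz": 0,"twist": 0,"claw": 45},
    {"tx": 0.8,"ty": 0,"tz": 0,"twist": 0,"claw": 45},
    {"tx": 0,"ty": 0,"tz": 0,"twist": 0,"claw": 45}
  ]
}}

```text
time_s: 2.68
eef_pos: [575.6, -71.5, 301.0]
ee_rot: [-3.141, -0.007, 1.025]
force: [0.1, 2.6, 0.1]
grip_width: 44.9
grasp_force: 0.0
```

```bash
python3 plan.py 535.5,287,290,58 535.5,287,187,58; python3 - <<'E'
from h import *
c=snap('wrist','w1.png')
for d in dots(c): print(d[0],d[1],d[2].round(1),onz(c,d[2],28)[0].round(1),lid(c,d))
E
```

```text
at [575.6 -71.5 301. ] yaw 58.7 t 2.6833 w 44.9 F [0.1 2.6 0.1]
535.5,287,290,58 twist 0.7 t [ 7.07 -5.6   0.27]
535.5,287,187,58 twist -0.0 t [0.   0.   2.58]
r 598 [205.7 261.7] [420.7 -70.3  28. ] [ 4.346e+02 -7.000e+01 -2.000e-01  9.010e+01  5.640e+01]
r 215 [393.5 294.4] [ 592.8 -225.2   28. ] [ 596.3 -222.1   16.6   90.2   56.8]
r 464 [285.3 357.7] [ 429.9 -232.1   28. ] [ 442.7 -225.5   21.3   90.1   56.5]
```

Emit:
{"fn": "carry_out", "kwargs": {
  "commands": [
    {"tx": 0.7,"ty": -0.56,"tz": 0.03,"twist": 0,"claw": 45},
    {"tx": 0.7,"ty": -0.56,"tz": 0.03,"twist": 0,"claw": 45},
    {"tx": 0.7,"ty": -0.56,"tz": 0.03,"twist": 0,"claw": 45},
    {"tx": 0.7,"ty": -0.56,"tz": 0.03,"twist": 0,"claw": 45},
    {"tx": 0.7,"ty": -0.56,"tz": 0.03,"twist": 0,"claw": 45},
    {"tx": 0.7,"ty": -0.56,"tz": 0.03,"twist": 0,"claw": 45},
    {"tx": 0.7,"ty": -0.56,"tz": 0.03,"twist": 0,"claw": 45},
    {"tx": 0.7,"ty": -0.56,"tz": 0.03,"twist": 0,"claw": 45},
    {"tx": 0.7,"ty": -0.56,"tz": 0.03,"twist": 0,"claw": 45},
    {"tx": 0.7,"ty": -0.56,"tz": 0,"twist": 0,"claw": 45},
    {"tx": 0,"ty": 0,"tz": 0,"twist": 0,"claw": 45},
    {"tx": 0,"ty": 0,"tz": 0,"twist": 0,"claw": 45}
  ]
}}

```text
time_s: 3.73
eef_pos: [529.6, 277.5, 289.8]
ee_rot: [-3.141, -0.0, 1.018]
force: [0.2, -0.9, 0.3]
grip_width: 45.3
grasp_force: 0.0
```

```bash
python3 plan.py 535.5,287,290,58 535.5,287,187,58; python3 - <<'E'
from h import *
c=snap('wrist','w2.png')
h=hsv(c);m=(abs(h[...,0]-26)<7)&(h[...,1]>150)&(h[...,2]>60)
for b in blobs(m,40): print(b[0],b[1].round(1),b[3],onz(c,b[1],220)[0].round(1))
E
```

```text
at [529.6 277.5 289.8] yaw 58.3 t 3.7333 w 45.3 F [ 0.2 -0.9  0.3]
535.5,287,290,58 twist 0.3 t [ 0.28 -0.   -0.01]
535.5,287,187,58 twist -0.0 t [0.   0.   2.58]
543 [318.6 230.5] [311 212  16  37] [539.3 290.3 220. ]
394 [630.1 447.8] [614 438  26  27] [648.8  24.6 220. ]
```

View pics/w2.png

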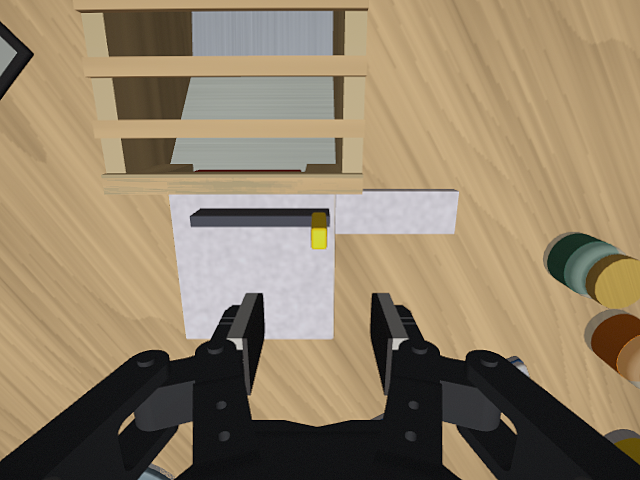

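The wrist picture shows the tab's bright top at about (319,238), its shaded side above that, the shutter bar at (190–330,217), and ledge front corners at (187,338) and (333,338).

```bash
python3 - <<'E'
from h import *
c=snap('wrist')
print('tabtop',onz(c,[319,238.5],220).round(1))
L=onz(c,[[187,338],[333,338],[170,195],[336,195]],150);print(L.round(1),np.linalg.norm(L[0]-L[1]))
d=L[1]-L[0];print('yaw',90+np.degrees(np.arctan2(d[1],d[0])))
F=onz(c,[[104,174],[362,174],[104,193],[362,193]],212);print(F.round(1),np.linalg.norm(F[0]-F[1])); d=F[1]-F[0];print(90+np.degrees(np.arctan2(d[1],d[0])))
print('frame front mid',(F[2]+F[3])/2)
E
```

```text
tabtop [[538.2 283.  220. ]]
[[381.1 247.9 150. ]
 [489.4 180.6 150. ]
 [448.1 354.9 150. ]
 [556.6 287.1 150. ]] 127.56516385362302
yaw 58.14248810584617
[[449.9 382.4 212. ]
 [579.5 301.3 212. ]
 [442.2 373.8 212. ]
 [573.9 291.5 212. ]] 152.90829214526147
57.970734524932524
frame front mid [508.03935302 332.66994542 212.        ]
```

Emit:
{"fn": "carry_out", "kwargs": {
  "commands": [
    {"tx": 0.25,"ty": 0.06,"tz": 0.3,"twist": 0.3,"claw": 45},
    {"tx": 0,"ty": 0,"tz": 0.45,"twist": 0,"claw": 45},
    {"tx": 0,"ty": 0,"tz": 0.45,"twist": 0,"claw": 45},
    {"tx": 0,"ty": 0,"tz": 0.45,"twist": 0,"claw": 45},
    {"tx": 0,"ty": 0,"tz": 0.45,"twist": 0,"claw": 45},
    {"tx": 0,"ty": 0,"tz": 0.45,"twist": 0,"claw": 45},
    {"tx": 0,"ty": 0,"tz": 0,"twist": 0,"claw": 0},
    {"tx": 0,"ty": 0,"tz": 0,"twist": 0,"claw": 0},
    {"tx": 0,"ty": 0,"tz": 0,"twist": 0,"claw": 0},
    {"tx": 0,"ty": 0,"tz": 0,"twist": 0,"claw": 0},
    {"tx": 0,"ty": 0,"tz": 0,"twist": 0,"claw": 0},
    {"tx": 0,"ty": 0,"tz": 0,"twist": 0,"claw": 0}
  ],
  "force": 25
}}

```text
time_s: 4.83
eef_pos: [538.7, 281.2, 188.3]
ee_rot: [3.14, 0.001, 1.007]
force: [-1.9, -3.1, 1.4]
grip_width: 9.6
grasp_force: 28.5
```

Emit:
{"fn": "carry_out", "kwargs": {
  "commands": [
    {"tx": 0,"ty": 0.3,"tz": 0,"twist": 0,"claw": 0},
    {"tx": 0,"ty": 0.3,"tz": 0,"twist": 0,"claw": 0},
    {"tx": 0,"ty": 0.3,"tz": 0,"twist": 0,"claw": 0},
    {"tx": 0,"ty": 0.3,"tz": 0,"twist": 0,"claw": 0},
    {"tx": 0,"ty": 0.3,"tz": 0,"twist": 0,"claw": 0},
    {"tx": 0,"ty": 0.3,"tz": 0,"twist": 0,"claw": 0},
    {"tx": 0,"ty": 0.3,"tz": 0,"twist": 0,"claw": 0},
    {"tx": 0,"ty": 0.2,"tz": 0,"twist": 0,"claw": 0},
    {"tx": 0,"ty": 0.1,"tz": 0,"twist": 0,"claw": 0},
    {"tx": 0,"ty": 0,"tz": 0,"twist": 0,"claw": 0},
    {"tx": 0,"ty": 0,"tz": 0,"twist": 0,"claw": 0}
  ]
}}

```text
time_s: 5.75
eef_pos: [614.1, 234.8, 188.0]
ee_rot: [-3.132, 0.004, 1.012]
force: [-14.7, -0.7, 8.8]
grip_width: 9.3
grasp_force: 29.7
```

Emit:
{"fn": "carry_out", "kwargs": {
  "commands": [
    {"tx": 0,"ty": 0.1,"tz": 0,"twist": 0,"claw": 0},
    {"tx": 0,"ty": 0.05,"tz": 0,"twist": 0,"claw": 0},
    {"tx": 0,"ty": 0,"tz": 0,"twist": 0,"claw": 0}
  ]
}}

```text
time_s: 6.0
eef_pos: [614.2, 234.8, 187.8]
ee_rot: [-3.124, 0.007, 1.016]
force: [-22.3, -0.0, 11.7]
grip_width: 9.7
grasp_force: 31.1
```

Emit:
{"fn": "carry_out", "kwargs": {
  "commands": [
    {"tx": 0,"ty": -0.15,"tz": 0,"twist": 0,"claw": 45},
    {"tx": 0,"ty": 0,"tz": 0,"twist": 0,"claw": 45},
    {"tx": 0,"ty": 0,"tz": 0,"twist": 0,"claw": 45},
    {"tx": 0,"ty": 0,"tz": -0.6,"twist": 0,"claw": 45},
    {"tx": 0,"ty": 0,"tz": -0.7,"twist": 0,"claw": 45},
    {"tx": 0,"ty": 0,"tz": -0.7,"twist": 0,"claw": 45},
    {"tx": -0.6,"ty": 0,"tz": -0.7,"twist": 0,"claw": 45},
    {"tx": -0.6,"ty": 0,"tz": 0,"twist": 0,"claw": 45},
    {"tx": 0,"ty": 0,"tz": 0,"twist": 0,"claw": 85},
    {"tx": 0,"ty": 0,"tz": 0,"twist": 0,"claw": 85}
  ]
}}

```text
time_s: 6.83
eef_pos: [595.9, 188.1, 296.4]
ee_rot: [3.138, -0.002, 1.003]
force: [0.0, -0.2, -0.2]
grip_width: 67.3
grasp_force: 0.0
```

```bash
python3 plan.py 434.6,-70,200,0 434.6,-70,6,0 ; python3 - <<'E'
from h import *
c=snap('wrist','w3.png')
h=hsv(c);m=(abs(h[...,0]-26)<7)&(h[...,1]>150)&(h[...,2]>60)
for b in blobs(m,40): print(b[0],b[1].round(1),b[3],onz(c,b[1],220)[0].round(1))
E
```

```text
at [595.9 188.1 296.4] yaw 57.5 t 6.8333 w 67.3 F [ 0.  -0.2 -0.2]
434.6,-70,200,0 twist 57.5 t [-4.03  6.45  2.41]
434.6,-70,6,0 twist -0.0 t [0.   0.   4.85]
449 [299.9 166. ] [291 152  19  29] [616.9 237.9 220. ]
41 [523.1 215.7] [509 213  30  10] [715.5 139.5 220. ]
65 [500.4 242.1] [493 221  16  42] [696.7 131.5 220. ]
```

View pics/w3.png

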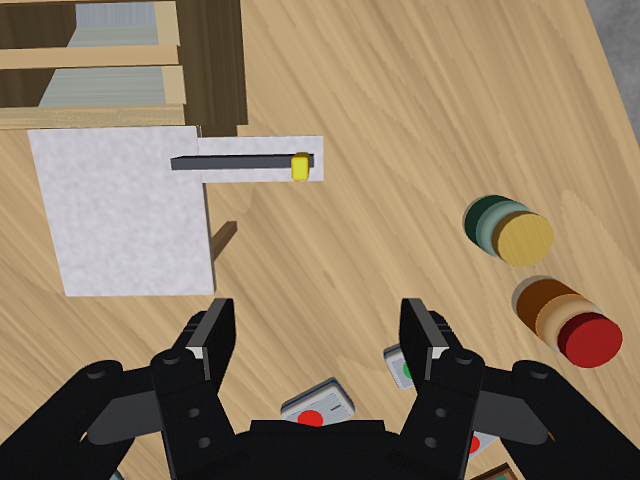

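The shutter is slid aside: bar from (171,165) to (315,160), tab top at (300,168). R3's red dot is at (310,418), and the jars at right are untouched.

```bash
python3 - <<'E'
from h import *
c=snap('wrist'); S=snap('scene');D=snap('side')
M=np.array([509,333]);a=np.radians(58);X=np.array([np.cos(a),np.sin(a)]);Y=np.array([-X[1],X[0]])
def b(P): P=P[:,:2]-M; return np.c_[P@X,P@Y].round(1)
print('tabtop',b(onz(c,[[300,169]],220)),'bar end',b(onz(c,[[172,158],[172,170]],177)),b(onz(c,[[315,155]],177)))
print('ledge',b(onz(c,[[66,295],[213,291],[323,180],[322,136]],150)))
def tab(c,x0,x1,y0,y1):
    h=hsv(c);m=(abs(h[...,0]-26)<7)&(h[...,1]>150)&(h[...,2]>60);k=np.zeros_like(m);k[y0:y1,x0:x1]=1
    q=max(blobs(m&k,5),key=lambda q:q[0]);return q
p=tab(S,440,500,185,250);q=tab(D,235,300,295,345);T=tri(S,p[1],D,q[1]);print(p[0],q[0],T,b(T[0][None]))
for n,c in (('s',S),('d',D)):
    for d in dots(c):
        P=onz(c,d[2],28)[0]
        if abs(P[1]+150)<180 and P[0]>350: print(n,d[0],d[1],P.round(1))
E
```

```text
tabtop [[ -24.4 -140.4]] bar end [[-20.9 -49.8]
 [-29.1 -48.8]] [[ -19.8 -149.1]]
ledge [[-137.7   67. ]
 [-134.7  -60.8]
 [ -41.  -155. ]
 [  -8.  -154.3]]
140 162 (array([614.5724064 , 237.39299546, 197.19453434]), np.float64(1.4399958687734706)) [[ -25.1 -140.2]]
s r 92 [420.3 -70.   28. ]
s r 91 [ 429.9 -230.1   28. ]
s r 114 [ 583.8 -226.3   28. ]
s g 131 [584.2 -73.   28. ]
d r 88 [ 582.4 -225.3   28. ]
d r 97 [ 428.2 -229.4   28. ]
d r 125 [419.2 -68.6  28. ]
d g 117 [582.5 -72.1  28. ]
```

Emit:
{"fn": "carry_out", "kwargs": {
  "commands": [
    {"tx": 0,"ty": 0,"tz": 0,"twist": 7.15,"claw": 85},
    {"tx": 0,"ty": 0,"tz": 0,"twist": 7.15,"claw": 85},
    {"tx": 0,"ty": 0,"tz": 0,"twist": 7.15,"claw": 85},
    {"tx": 0,"ty": 0,"tz": 0,"twist": 7.15,"claw": 85},
    {"tx": 0,"ty": 0,"tz": 0,"twist": 7.15,"claw": 85},
    {"tx": 0,"ty": 0,"tz": 0,"twist": 7.15,"claw": 85},
    {"tx": 0,"ty": 0,"tz": 0,"twist": 7.15,"claw": 85},
    {"tx": 0,"ty": 0,"tz": 0,"twist": 7.15,"claw": 85},
    {"tx": -0.4,"ty": 0.65,"tz": 0.2,"twist": 0,"claw": 85},
    {"tx": -0.4,"ty": 0.65,"tz": 0.2,"twist": 0,"claw": 85},
    {"tx": -0.4,"ty": 0.65,"tz": 0.2,"twist": 0,"claw": 85},
    {"tx": -0.4,"ty": 0.65,"tz": 0.2,"twist": 0,"claw": 85}
  ]
}}

```text
time_s: 8.03
eef_pos: [530.2, 86.3, 262.6]
ee_rot: [-3.141, 0.001, 0.012]
force: [0.5, -0.1, 1.5]
grip_width: 85.0
grasp_force: 0.0
```

Emit:
{"fn": "carry_out", "kwargs": {
  "commands": [
    {"tx": -0.4,"ty": 0.65,"tz": 0.2,"twist": 0,"claw": 85},
    {"tx": -0.4,"ty": 0.65,"tz": 0.2,"twist": 0,"claw": 85},
    {"tx": -0.4,"ty": 0.65,"tz": 0.2,"twist": 0,"claw": 85},
    {"tx": -0.4,"ty": 0.65,"tz": 0.2,"twist": 0,"claw": 85},
    {"tx": -0.4,"ty": 0.65,"tz": 0.2,"twist": 0,"claw": 85},
    {"tx": -0.4,"ty": 0.6,"tz": 0.2,"twist": 0,"claw": 85},
    {"tx": 0,"ty": 0,"tz": 0.2,"twist": 0,"claw": 85},
    {"tx": 0,"ty": 0,"tz": 0,"twist": 0,"claw": 85},
    {"tx": 0,"ty": 0,"tz": 0,"twist": 0,"claw": 85}
  ]
}}

```text
time_s: 8.78
eef_pos: [436.6, -67.7, 207.2]
ee_rot: [-3.14, 0.001, 0.011]
force: [1.3, -0.4, 0.2]
grip_width: 84.8
grasp_force: 0.0
```

```bash
python3 - <<'E'
from h import *
c=snap('wrist','w4.png')
for d in dots(c): print(d[0],d[1],d[2].round(1),onz(c,d[2],28)[0].round(1),lid(c,d))
E
python3 plan.py 434.6,-70,200,0 434.6,-70,6,0
```

```text
r 1748 [524.3  31.1] [ 585.1 -227.8   28. ] [ 583.1 -226.3   16.3   63.5   55.6]
r 1138 [499.8 222.7] [ 430.3 -232.2   28. ] [ 441.9 -225.9   21.5   89.2   55.4]
r 104 [319.5 241.2] [411.1 -69.9  28. ] [362.1 -70.6 -89.4 751.3 489.1]
g 554 [328.   15.2] [593.7 -74.2  28. ] [579.4 -73.6  -6.4  56.4  55.1]
at [437.3 -67.3 207.9] yaw 0.7 t 8.8333 w 85.1 F [ 1.2 -0.5 -0. ]
434.6,-70,200,0 twist 0.7 t [-0.07  0.07  0.2 ]
434.6,-70,6,0 twist -0.0 t [0.   0.   4.85]
```

Emit:
{"fn": "carry_out", "kwargs": {
  "commands": [
    {"tx": -0.07,"ty": 0.07,"tz": 0.6,"twist": 0.7,"claw": 85},
    {"tx": 0,"ty": 0,"tz": 0.7,"twist": 0,"claw": 85},
    {"tx": 0,"ty": 0,"tz": 0.7,"twist": 0,"claw": 85},
    {"tx": 0,"ty": 0,"tz": 0.7,"twist": 0,"claw": 85},
    {"tx": 0,"ty": 0,"tz": 0.7,"twist": 0,"claw": 85},
    {"tx": 0,"ty": 0,"tz": 0.6,"twist": 0,"claw": 85},
    {"tx": 0,"ty": 0,"tz": 0.6,"twist": 0,"claw": 85},
    {"tx": 0,"ty": 0,"tz": 0.4,"twist": 0,"claw": 85},
    {"tx": 0,"ty": 0,"tz": 0,"twist": 0,"claw": 40},
    {"tx": 0,"ty": 0,"tz": 0,"twist": 0,"claw": 40},
    {"tx": 0,"ty": 0,"tz": 0,"twist": 0,"claw": 40},
    {"tx": 0,"ty": 0,"tz": 0,"twist": 0,"claw": 40}
  ],
  "force": 30
}}

```text
time_s: 9.83
eef_pos: [435.4, -71.3, 9.0]
ee_rot: [3.141, -0.003, -0.002]
force: [-1.1, 0.0, -0.6]
grip_width: 57.2
grasp_force: 34.5
```

Emit:
{"fn": "carry_out", "kwargs": {
  "commands": [
    {"tx": 0,"ty": 0,"tz": 0,"twist": 0,"claw": 40},
    {"tx": 0,"ty": 0,"tz": 0,"twist": 0,"claw": 40},
    {"tx": 0,"ty": 0,"tz": -0.5,"twist": 0,"claw": 40},
    {"tx": 0,"ty": 0,"tz": -0.7,"twist": 0,"claw": 40},
    {"tx": 0,"ty": 0,"tz": -0.7,"twist": 0,"claw": 40},
    {"tx": 0,"ty": 0,"tz": -0.7,"twist": 0,"claw": 40},
    {"tx": 0,"ty": 0,"tz": -0.7,"twist": 0,"claw": 40},
    {"tx": 0,"ty": 0,"tz": -0.7,"twist": 0,"claw": 40},
    {"tx": 0,"ty": 0,"tz": -0.7,"twist": 0,"claw": 40},
    {"tx": 0,"ty": 0,"tz": -0.7,"twist": 0,"claw": 40},
    {"tx": 0,"ty": 0,"tz": 0,"twist": 0,"claw": 40}
  ]
}}

```text
time_s: 10.75
eef_pos: [437.7, -72.2, 230.1]
ee_rot: [3.139, -0.013, -0.003]
force: [1.3, 0.5, -0.2]
grip_width: 56.9
grasp_force: 34.6
```

```bash
cat >> plan.py <<'E'
E
cat > bin.py <<'E'
import numpy as np
M=np.array([508,334.]);a=np.radians(58);X=np.array([np.cos(a),np.sin(a)]);Y=np.array([-X[1],X[0]])
def w(bx,by): return M+bx*X+by*Y
def b(P): P=np.atleast_2d(P)[:,:2]-M; return np.c_[P@X,P@Y].round(1)
E
python3 - <<'E'
from plan import *; from bin import *
p=w(-82,0); q=w(-160,0)
plan([f'{p[0]},{p[1]},240,58',f'{p[0]},{p[1]},157,58',f'{p[0]},{p[1]},220,58'])
print(p,q)
E
```

```text
at [437.7 -72.2 230.1] yaw -0.2 t 10.75 w 56.9 F [ 1.3  0.5 -0.2]
464.5466203328772,264.4600561151731,240,58 twist -58.2 t [ 7.49 -3.89 -0.25]
464.5466203328772,264.4600561151731,157,58 twist -0.0 t [0.   0.   2.08]
464.5466203328772,264.4600561151731,220,58 twist -0.0 t [ 0.    0.   -1.58]
[464.54662033 264.46005612] [423.21291772 198.31230461]
```

Emit:
{"fn": "carry_out", "kwargs": {
  "commands": [
    {"tx": 0,"ty": 0,"tz": -0.05,"twist": -7.15,"claw": 40},
    {"tx": 0,"ty": 0,"tz": -0.05,"twist": -7.15,"claw": 40},
    {"tx": 0,"ty": 0,"tz": -0.05,"twist": -7.15,"claw": 40},
    {"tx": 0,"ty": 0,"tz": -0.05,"twist": -7.15,"claw": 40},
    {"tx": 0,"ty": 0,"tz": -0.05,"twist": -7.15,"claw": 40},
    {"tx": 0,"ty": 0,"tz": 0,"twist": -7.15,"claw": 40},
    {"tx": 0,"ty": 0,"tz": 0,"twist": -7.15,"claw": 40},
    {"tx": 0,"ty": 0,"tz": 0,"twist": -7.15,"claw": 40},
    {"tx": 0.68,"ty": -0.35,"tz": 0,"twist": -1.0,"claw": 40},
    {"tx": 0.68,"ty": -0.35,"tz": 0,"twist": 0,"claw": 40},
    {"tx": 0.68,"ty": -0.35,"tz": 0,"twist": 0,"claw": 40},
    {"tx": 0.68,"ty": -0.35,"tz": 0,"twist": 0,"claw": 40}
  ]
}}

```text
time_s: 11.75
eef_pos: [443.2, 51.1, 233.0]
ee_rot: [-3.141, 0.001, 1.012]
force: [0.7, 0.3, -1.6]
grip_width: 57.2
grasp_force: 34.5
```

Emit:
{"fn": "carry_out", "kwargs": {
  "commands": [
    {"tx": 0.68,"ty": -0.35,"tz": 0,"twist": 0,"claw": 40},
    {"tx": 0.68,"ty": -0.35,"tz": 0,"twist": 0,"claw": 40},
    {"tx": 0.68,"ty": -0.35,"tz": 0,"twist": 0,"claw": 40},
    {"tx": 0.68,"ty": -0.35,"tz": 0,"twist": 0,"claw": 40},
    {"tx": 0.68,"ty": -0.35,"tz": 0,"twist": 0,"claw": 40},
    {"tx": 0.5,"ty": -0.3,"tz": 0,"twist": 0,"claw": 40},
    {"tx": 0.2,"ty": -0.1,"tz": 0,"twist": 0,"claw": 40},
    {"tx": 0,"ty": 0,"tz": 0,"twist": 0,"claw": 40},
    {"tx": 0,"ty": 0,"tz": 0,"twist": 0,"claw": 40}
  ]
}}

```text
time_s: 12.5
eef_pos: [457.5, 233.7, 232.9]
ee_rot: [-3.141, 0.002, 1.013]
force: [0.9, -0.3, -2.0]
grip_width: 56.7
grasp_force: 34.4
```

```bash
python3 - <<'E'
from plan import *; from bin import *
p=w(-82,0)
plan([f'{p[0]:.1f},{p[1]:.1f},161,58'])
snap('wrist','w5.png')
E
```

```text
at [457.5 233.7 232.9] yaw 58.1 t 12.5 w 56.7 F [ 0.9 -0.3 -2. ]
464.5,264.5,161,58 twist 0.1 t [ 0.75 -0.26  1.8 ]
```

View pics/w5.png

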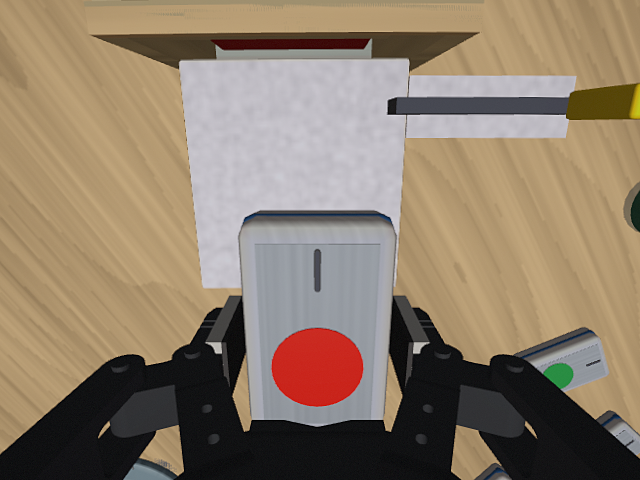

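The tin is held squarely, dot at (318,367). The mouth's red flap spans columns 216–372, so its centre is about 13 mm to the bin's left of the tool, in line with the plan.

Emit:
{"fn": "carry_out", "kwargs": {
  "commands": [
    {"tx": 0.4,"ty": -0.15,"tz": 0,"twist": 0.1,"claw": 40},
    {"tx": 0.35,"ty": -0.15,"tz": 0,"twist": 0,"claw": 40},
    {"tx": 0,"ty": 0,"tz": 0.4,"twist": 0,"claw": 40},
    {"tx": 0,"ty": 0,"tz": 0.5,"twist": 0,"claw": 40},
    {"tx": 0,"ty": 0,"tz": 0.5,"twist": 0,"claw": 40},
    {"tx": 0,"ty": 0,"tz": 0.3,"twist": 0,"claw": 40},
    {"tx": 0,"ty": 0,"tz": 0.1,"twist": 0,"claw": 40},
    {"tx": 0,"ty": 0,"tz": 0,"twist": 0,"claw": 40},
    {"tx": 0,"ty": 0,"tz": 0,"twist": 0,"claw": 40}
  ]
}}

```text
time_s: 13.3
eef_pos: [464.3, 266.1, 162.2]
ee_rot: [3.141, -0.0, 1.01]
force: [-0.1, 0.0, -1.5]
grip_width: 57.0
grasp_force: 34.4
```

Emit:
{"fn": "carry_out", "kwargs": {
  "commands": [
    {"tx": 0,"ty": 0,"tz": 0.06,"twist": 0,"claw": 40},
    {"tx": 0,"ty": 0,"tz": 0,"twist": 0,"claw": 40},
    {"tx": 0,"ty": 0,"tz": 0,"twist": 0,"claw": 85},
    {"tx": 0,"ty": 0,"tz": 0,"twist": 0,"claw": 85},
    {"tx": 0,"ty": 0,"tz": 0,"twist": 0,"claw": 85},
    {"tx": 0,"ty": 0,"tz": -0.5,"twist": 0,"claw": 85},
    {"tx": 0,"ty": 0,"tz": -0.6,"twist": 0,"claw": 85},
    {"tx": -0.2,"ty": 0,"tz": -0.5,"twist": 0,"claw": 10},
    {"tx": -0.5,"ty": 0,"tz": 0,"twist": 0,"claw": 0},
    {"tx": -0.5,"ty": 0,"tz": 0,"twist": 0,"claw": 0},
    {"tx": -0.5,"ty": 0,"tz": 0,"twist": 0,"claw": 0},
    {"tx": -0.1,"ty": 0,"tz": 0,"twist": 0,"claw": 0}
  ]
}}

```text
time_s: 14.3
eef_pos: [424.2, 202.8, 223.2]
ee_rot: [3.14, 0.003, 1.009]
force: [-1.1, 0.5, -0.1]
grip_width: 25.1
grasp_force: 0.0
```

```bash
python3 - <<'E'
from plan import *; from bin import *
p=w(-152,0);q=w(-12,0)
plan([f'{p[0]:.1f},{p[1]:.1f},160,58',f'{q[0]:.1f},{q[1]:.1f},160,58'])
c=snap('wrist')
for d in dots(c):
  if d[1]>300: print(d[0],d[1],b(onz(c,d[2],178)[0]),lid(c,d,178),b(lid(c,d,178)[:2]))
E
```

```text
at [424.2 202.8 223.2] yaw 57.8 t 14.3 w 25.1 F [-1.1  0.5 -0.1]
427.5,205.1,160,58 twist -0.2 t [0.09 0.04 1.58]
501.6,323.8,160,58 twist -0.0 t [ 3.5 -0.  -0. ]
r 514 [[-277.  -201.2]] [535.9  -3.8  16.5  34.5  32.4] [[-271.7 -202.7]]
g 719 [[-204.7 -156. ]] [537.6  79.1  -6.1  49.6  31.6] [[-200.5 -160.2]]
```

Emit:
{"fn": "carry_out", "kwargs": {
  "commands": [
    {"tx": 0,"ty": 0.03,"tz": 0.6,"twist": -0.2,"claw": 0},
    {"tx": 0,"ty": 0,"tz": 0.6,"twist": 0,"claw": 0},
    {"tx": 0,"ty": 0,"tz": 0.35,"twist": 0,"claw": 0},
    {"tx": 0.1,"ty": 0,"tz": 0,"twist": 0,"claw": 0},
    {"tx": 0.25,"ty": 0,"tz": 0,"twist": 0,"claw": 0},
    {"tx": 0.25,"ty": 0,"tz": 0,"twist": 0,"claw": 0},
    {"tx": 0.25,"ty": 0,"tz": 0,"twist": 0,"claw": 0},
    {"tx": 0.25,"ty": 0,"tz": 0,"twist": 0,"claw": 0},
    {"tx": 0.25,"ty": 0,"tz": 0,"twist": 0,"claw": 0},
    {"tx": 0.25,"ty": 0,"tz": 0,"twist": 0,"claw": 0}
  ]
}}

```text
time_s: 15.18
eef_pos: [460.7, 259.5, 161.9]
ee_rot: [3.141, 0.002, 1.015]
force: [-3.3, -4.6, 3.9]
grip_width: -0.0
grasp_force: 2.7
```

Emit:
{"fn": "carry_out", "kwargs": {
  "commands": [
    {"tx": 0.25,"ty": 0,"tz": 0,"twist": 0,"claw": 0},
    {"tx": 0.25,"ty": 0,"tz": 0,"twist": 0,"claw": 0},
    {"tx": 0.25,"ty": 0,"tz": 0,"twist": 0,"claw": 0},
    {"tx": 0.25,"ty": 0,"tz": 0,"twist": 0,"claw": 0},
    {"tx": 0.25,"ty": 0,"tz": 0,"twist": 0,"claw": 0},
    {"tx": 0.25,"ty": 0,"tz": 0,"twist": 0,"claw": 0},
    {"tx": 0.25,"ty": 0,"tz": 0,"twist": 0,"claw": 0},
    {"tx": 0.2,"ty": 0,"tz": 0,"twist": 0,"claw": 0},
    {"tx": 0,"ty": 0,"tz": 0,"twist": 0,"claw": 0},
    {"tx": 0,"ty": 0,"tz": 0,"twist": 0,"claw": 0}
  ]
}}

```text
time_s: 16.02
eef_pos: [498.8, 322.3, 159.1]
ee_rot: [-3.14, 0.011, 1.015]
force: [-4.8, -6.9, 1.7]
grip_width: -0.1
grasp_force: 0.0
```

```bash
python3 - <<'E'
from plan import *; from bin import *
s=read_state();print(b(s['eef_pos']))
plan(['442,-225.7,220,21.4','442,-225.7,8,21.4'])
c=snap('side')
cv2.imwrite('pics/s6.png',cv2.resize(c['img'][290:480,80:400],None,fx=2,fy=2)[:,:,::-1])
for d in dots(c):
  P=onz(c,d[2],28)[0]
  if abs(P[1]+150)<180 and P[0]>350: print(d[0],d[1],P.round(1))
E
```

```text
[[-14.8   1.6]]
at [498.8 322.3 159.1] yaw 58.2 t 16.0167 w -0.1 F [-4.8 -6.9  1.7]
442,-225.7,220,21.4 twist 36.8 t [-6.32 12.24 -1.52]
442,-225.7,8,21.4 twist -0.0 t [0.  0.  5.3]
r 96 [ 428.1 -229.5   28. ]
```

View pics/s6.png

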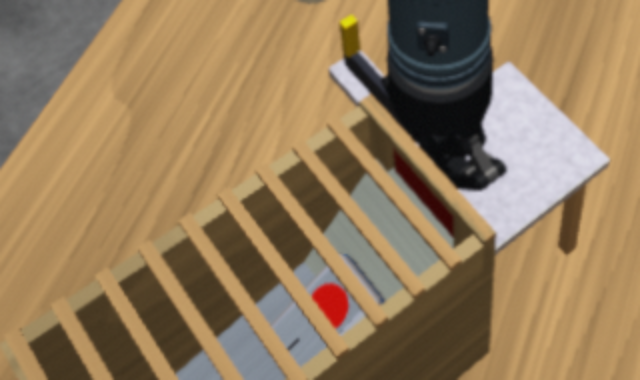

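The red tin lies inside the bin on the sloping floor (dot at (330,305) in the crop) and the flap hangs shut.

Emit:
{"fn": "carry_out", "kwargs": {
  "commands": [
    {"tx": -0.4,"ty": 0,"tz": 0,"twist": 0,"claw": 0},
    {"tx": -0.6,"ty": 0,"tz": -0.5,"twist": 0,"claw": 0},
    {"tx": -0.6,"ty": 0,"tz": -0.5,"twist": 0,"claw": 50},
    {"tx": -0.6,"ty": 0,"tz": -0.5,"twist": 0,"claw": 85},
    {"tx": 0,"ty": 0,"tz": 0,"twist": 7.15,"claw": 85},
    {"tx": 0,"ty": 0,"tz": 0,"twist": 7.15,"claw": 85},
    {"tx": 0,"ty": 0,"tz": 0,"twist": 7.15,"claw": 85},
    {"tx": 0,"ty": 0,"tz": 0,"twist": 7.15,"claw": 85},
    {"tx": 0,"ty": 0,"tz": 0,"twist": 7.15,"claw": 85},
    {"tx": 0,"ty": 0,"tz": 0,"twist": 1.1,"claw": 85},
    {"tx": 0,"ty": 0,"tz": 0,"twist": 0,"claw": 85}
  ]
}}

```text
time_s: 16.98
eef_pos: [455.2, 251.9, 221.5]
ee_rot: [-3.141, -0.001, 0.375]
force: [-0.7, 0.7, -0.3]
grip_width: 84.8
grasp_force: 0.0
```

```bash
python3 plan.py 442,-225.7,220,21.4 442,-225.7,8,21.4
```

```text
at [455.2 251.9 221.5] yaw 21.5 t 16.9833 w 84.8 F [-0.7  0.7 -0.3]
442,-225.7,220,21.4 twist 0.1 t [-4.67 11.    0.04]
442,-225.7,8,21.4 twist -0.0 t [0.  0.  5.3]
```

Emit:
{"fn": "carry_out", "kwargs": {
  "commands": [
    {"tx": -0.31,"ty": 0.73,"tz": 0,"twist": 0,"claw": 85},
    {"tx": -0.31,"ty": 0.73,"tz": 0,"twist": 0,"claw": 85},
    {"tx": -0.31,"ty": 0.73,"tz": 0,"twist": 0,"claw": 85},
    {"tx": -0.31,"ty": 0.73,"tz": 0,"twist": 0,"claw": 85},
    {"tx": -0.31,"ty": 0.73,"tz": 0,"twist": 0,"claw": 85},
    {"tx": -0.31,"ty": 0.73,"tz": 0,"twist": 0,"claw": 85},
    {"tx": -0.31,"ty": 0.73,"tz": 0,"twist": 0,"claw": 85},
    {"tx": -0.31,"ty": 0.73,"tz": 0,"twist": 0,"claw": 85},
    {"tx": -0.31,"ty": 0.73,"tz": 0,"twist": 0,"claw": 85},
    {"tx": -0.31,"ty": 0.73,"tz": 0,"twist": 0,"claw": 85},
    {"tx": -0.31,"ty": 0.73,"tz": 0,"twist": 0,"claw": 85},
    {"tx": -0.31,"ty": 0.73,"tz": 0,"twist": 0,"claw": 85}
  ]
}}

```text
time_s: 17.98
eef_pos: [443.9, -130.9, 221.5]
ee_rot: [3.141, -0.001, 0.375]
force: [0.5, 0.3, 1.5]
grip_width: 85.3
grasp_force: 0.0
```

Emit:
{"fn": "carry_out", "kwargs": {
  "commands": [
    {"tx": -0.31,"ty": 0.73,"tz": 0,"twist": 0,"claw": 85},
    {"tx": -0.31,"ty": 0.73,"tz": 0,"twist": 0,"claw": 85},
    {"tx": -0.2,"ty": 0.5,"tz": 0,"twist": 0,"claw": 85},
    {"tx": -0.1,"ty": 0.3,"tz": 0,"twist": 0,"claw": 85},
    {"tx": 0,"ty": 0,"tz": 0,"twist": 0,"claw": 85},
    {"tx": 0,"ty": 0,"tz": 0,"twist": 0,"claw": 85}
  ]
}}

```text
time_s: 18.48
eef_pos: [442.5, -226.4, 221.1]
ee_rot: [-3.14, -0.0, 0.373]
force: [-0.5, 0.1, 0.5]
grip_width: 84.4
grasp_force: 0.0
```

```bash
python3 - <<'E'
from plan import *; from bin import *
for n in ('wrist','side','scene'):
  c=snap(n)
  for d in dots(c):
    P=onz(c,d[2],28)[0]
    if abs(P[1]+150)<180 and P[0]>350: print(n,d[0],d[1],P.round(1),lid(c,d))
plan(['442,-225.7,220,21.4','442,-225.7,8,21.4'])
E
```

```text
wrist r 58 [ 598.4 -231.    28. ] [ 368.2 -258.1  -68.6  783.   509.9]
wrist g 39 [569.2 -79.9  28. ] [555.7 -78.5 -69.1  60.9  25.2]
side r 89 [ 582.5 -225.1   28. ] [ 592.3 -218.3   19.2   89.7   54.2]
side r 96 [ 428.1 -229.5   28. ] [ 438.2 -221.6   19.2   88.3   55.1]
side g 116 [582.6 -72.   28. ] [593.7 -70.5  -5.7  88.1  55.1]
scene r 92 [ 429.9 -230.3   28. ] [ 444.4 -225.4   21.9   88.    53.6]
scene r 113 [ 584.  -226.1   28. ] [ 598.5 -222.4   16.9   89.2   52.6]
scene g 129 [584.1 -73.1  28. ] [599.4 -74.2  -6.3  89.2  53.9]
at [ 442.7 -224.7  221.2] yaw 21.5 t 18.6333 w 85.1 F [-0.1  0.4 -0.2]
442,-225.7,220,21.4 twist 0.1 t [-0.02  0.02  0.03]
442,-225.7,8,21.4 twist -0.0 t [0.  0.  5.3]
```

Emit:
{"fn": "carry_out", "kwargs": {
  "commands": [
    {"tx": 0,"ty": 0,"tz": 0.6,"twist": 0,"claw": 85},
    {"tx": 0,"ty": 0,"tz": 0.8,"twist": 0,"claw": 85},
    {"tx": 0,"ty": 0,"tz": 0.8,"twist": 0,"claw": 85},
    {"tx": 0,"ty": 0,"tz": 0.8,"twist": 0,"claw": 85},
    {"tx": 0,"ty": 0,"tz": 0.8,"twist": 0,"claw": 85},
    {"tx": 0,"ty": 0,"tz": 0.6,"twist": 0,"claw": 85},
    {"tx": 0,"ty": 0,"tz": 0.5,"twist": 0,"claw": 85},
    {"tx": 0,"ty": 0,"tz": 0.4,"twist": 0,"claw": 85},
    {"tx": 0,"ty": 0,"tz": 0,"twist": 0,"claw": 40},
    {"tx": 0,"ty": 0,"tz": 0,"twist": 0,"claw": 40},
    {"tx": 0,"ty": 0,"tz": 0,"twist": 0,"claw": 40},
    {"tx": 0,"ty": 0,"tz": 0,"twist": 0,"claw": 40}
  ]
}}

```text
time_s: 19.63
eef_pos: [443.5, -227.2, 10.7]
ee_rot: [3.14, -0.002, 0.373]
force: [-0.5, -0.5, -1.3]
grip_width: 56.7
grasp_force: 34.2
```

Emit:
{"fn": "carry_out", "kwargs": {
  "commands": [
    {"tx": 0,"ty": 0,"tz": 0,"twist": 0,"claw": 40},
    {"tx": 0,"ty": 0,"tz": 0,"twist": 0,"claw": 40},
    {"tx": 0,"ty": 0,"tz": -0.5,"twist": 0,"claw": 40},
    {"tx": 0,"ty": 0,"tz": -0.7,"twist": 0,"claw": 40},
    {"tx": 0,"ty": 0,"tz": -0.7,"twist": 0,"claw": 40},
    {"tx": 0,"ty": 0,"tz": -0.7,"twist": 0,"claw": 40},
    {"tx": 0,"ty": 0,"tz": -0.7,"twist": 0,"claw": 40},
    {"tx": 0,"ty": 0,"tz": -0.7,"twist": 0,"claw": 40},
    {"tx": 0,"ty": 0,"tz": -0.7,"twist": 0,"claw": 40},
    {"tx": 0,"ty": 0,"tz": -0.7,"twist": 0,"claw": 40},
    {"tx": 0,"ty": 0,"tz": -0.3,"twist": 0,"claw": 40}
  ]
}}

```text
time_s: 20.55
eef_pos: [443.9, -228.0, 242.0]
ee_rot: [3.136, -0.005, 0.372]
force: [-0.1, -0.2, -0.9]
grip_width: 57.0
grasp_force: 34.2
```

Emit:
{"fn": "carry_out", "kwargs": {
  "commands": [
    {"tx": 0,"ty": 0,"tz": 0,"twist": -7.15,"claw": 40},
    {"tx": 0,"ty": 0,"tz": 0,"twist": -7.15,"claw": 40},
    {"tx": 0,"ty": 0,"tz": 0,"twist": -7.15,"claw": 40},
    {"tx": 0,"ty": 0,"tz": 0,"twist": -7.15,"claw": 40},
    {"tx": 0,"ty": 0,"tz": 0,"twist": -7.15,"claw": 40},
    {"tx": 0,"ty": 0,"tz": 0,"twist": -0.8,"claw": 40},
    {"tx": 0,"ty": 0,"tz": 0,"twist": 0,"claw": 40}
  ]
}}

```text
time_s: 21.13
eef_pos: [441.7, -227.1, 237.3]
ee_rot: [-3.142, 0.0, 1.007]
force: [0.0, -0.2, -2.7]
grip_width: 56.9
grasp_force: 34.2
```

```bash
python3 plan.py 464.5,265.5,232,58 464.5,265.5,160.5,58
```

```text
at [ 441.7 -227.1  237.3] yaw 57.7 t 21.1333 w 56.9 F [ 0.  -0.2 -2.7]
464.5,265.5,232,58 twist -0.3 t [10.75 -6.04  0.13]
464.5,265.5,160.5,58 twist -0.0 t [0.   0.   1.79]
```

Emit:
{"fn": "carry_out", "kwargs": {
  "commands": [
    {"tx": 0.65,"ty": -0.37,"tz": 0,"twist": -0.3,"claw": 40},
    {"tx": 0.65,"ty": -0.37,"tz": 0,"twist": 0,"claw": 40},
    {"tx": 0.65,"ty": -0.37,"tz": 0,"twist": 0,"claw": 40},
    {"tx": 0.65,"ty": -0.37,"tz": 0,"twist": 0,"claw": 40},
    {"tx": 0.65,"ty": -0.37,"tz": 0,"twist": 0,"claw": 40},
    {"tx": 0.65,"ty": -0.37,"tz": 0,"twist": 0,"claw": 40},
    {"tx": 0.65,"ty": -0.37,"tz": 0,"twist": 0,"claw": 40},
    {"tx": 0.65,"ty": -0.37,"tz": 0,"twist": 0,"claw": 40},
    {"tx": 0.65,"ty": -0.37,"tz": 0,"twist": 0,"claw": 40},
    {"tx": 0.65,"ty": -0.37,"tz": 0,"twist": 0,"claw": 40},
    {"tx": 0.65,"ty": -0.37,"tz": 0,"twist": 0,"claw": 40},
    {"tx": 0.65,"ty": -0.37,"tz": 0,"twist": 0,"claw": 40}
  ]
}}

```text
time_s: 22.13
eef_pos: [455.8, 132.8, 237.5]
ee_rot: [3.141, -0.0, 1.012]
force: [0.7, -0.1, -1.6]
grip_width: 57.1
grasp_force: 34.2
```

Emit:
{"fn": "carry_out", "kwargs": {
  "commands": [
    {"tx": 0.65,"ty": -0.37,"tz": 0,"twist": 0,"claw": 40},
    {"tx": 0.65,"ty": -0.37,"tz": 0,"twist": 0,"claw": 40},
    {"tx": 0.65,"ty": -0.37,"tz": 0,"twist": 0,"claw": 40},
    {"tx": 0.5,"ty": -0.3,"tz": 0,"twist": 0,"claw": 40},
    {"tx": 0.3,"ty": -0.15,"tz": 0,"twist": 0,"claw": 40},
    {"tx": 0,"ty": 0,"tz": 0,"twist": 0,"claw": 40},
    {"tx": 0,"ty": 0,"tz": 0,"twist": 0,"claw": 40}
  ]
}}

```text
time_s: 22.72
eef_pos: [460.7, 258.4, 237.2]
ee_rot: [-3.141, 0.001, 1.015]
force: [-0.1, -1.3, -1.9]
grip_width: 57.2
grasp_force: 34.2
```

```bash
python3 plan.py 464.5,266,162,58
```

```text
at [460.7 258.4 237.2] yaw 58.2 t 22.7167 w 57.2 F [-0.1 -1.3 -1.9]
464.5,266,162,58 twist 0.2 t [ 0.21 -0.02  1.88]
```

Emit:
{"fn": "carry_out", "kwargs": {
  "commands": [
    {"tx": 0.2,"ty": -0.02,"tz": 0.1,"twist": 0.2,"claw": 40},
    {"tx": 0,"ty": 0,"tz": 0.5,"twist": 0,"claw": 40},
    {"tx": 0,"ty": 0,"tz": 0.5,"twist": 0,"claw": 40},
    {"tx": 0,"ty": 0,"tz": 0.4,"twist": 0,"claw": 40},
    {"tx": 0,"ty": 0,"tz": 0.25,"twist": 0,"claw": 40},
    {"tx": 0,"ty": 0,"tz": 0.12,"twist": 0,"claw": 40},
    {"tx": 0,"ty": 0,"tz": 0,"twist": 0,"claw": 40},
    {"tx": 0,"ty": 0,"tz": 0,"twist": 0,"claw": 40}
  ]
}}

```text
time_s: 23.38
eef_pos: [465.3, 265.0, 163.0]
ee_rot: [3.141, -0.001, 1.01]
force: [0.2, -0.3, -1.3]
grip_width: 57.2
grasp_force: 34.2
```

Emit:
{"fn": "carry_out", "kwargs": {
  "commands": [
    {"tx": 0,"ty": 0,"tz": 0,"twist": 0,"claw": 85},
    {"tx": 0,"ty": 0,"tz": 0,"twist": 0,"claw": 85},
    {"tx": 0,"ty": 0,"tz": 0,"twist": 0,"claw": 85},
    {"tx": 0,"ty": 0,"tz": -0.5,"twist": 0,"claw": 85},
    {"tx": 0,"ty": 0,"tz": -0.6,"twist": 0,"claw": 85},
    {"tx": -0.2,"ty": 0,"tz": -0.5,"twist": 0,"claw": 10},
    {"tx": -0.5,"ty": 0,"tz": 0,"twist": 0,"claw": 0},
    {"tx": -0.5,"ty": 0,"tz": 0,"twist": 0,"claw": 0},
    {"tx": -0.5,"ty": 0,"tz": 0,"twist": 0,"claw": 0},
    {"tx": -0.15,"ty": 0,"tz": 0,"twist": 0,"claw": 0}
  ]
}}

```text
time_s: 24.22
eef_pos: [424.5, 200.0, 226.9]
ee_rot: [3.14, 0.002, 1.009]
force: [0.8, -1.0, 0.6]
grip_width: 25.2
grasp_force: 0.0
```

```bash
python3 - <<'E'
from plan import *; from bin import *
p=w(-152,0);q=w(-16,0)
plan([f'{p[0]:.1f},{p[1]:.1f},160,58',f'{q[0]:.1f},{q[1]:.1f},160,58'])
E
```

```text
at [424.5 200.  226.9] yaw 57.8 t 24.2167 w 25.2 F [ 0.8 -1.   0.6]
427.5,205.1,160,58 twist -0.2 t [ 0.15 -0.01  1.67]
499.5,320.4,160,58 twist -0.0 t [ 3.4 -0.  -0. ]
```

Emit:
{"fn": "carry_out", "kwargs": {
  "commands": [
    {"tx": 0,"ty": 0,"tz": 0.6,"twist": -0.2,"claw": 0},
    {"tx": 0,"ty": 0,"tz": 0.6,"twist": 0,"claw": 0},
    {"tx": 0,"ty": 0,"tz": 0.45,"twist": 0,"claw": 0},
    {"tx": 0.1,"ty": 0,"tz": 0,"twist": 0,"claw": 0},
    {"tx": 0.25,"ty": 0,"tz": 0,"twist": 0,"claw": 0},
    {"tx": 0.25,"ty": 0,"tz": 0,"twist": 0,"claw": 0},
    {"tx": 0.25,"ty": 0,"tz": 0,"twist": 0,"claw": 0},
    {"tx": 0.25,"ty": 0,"tz": 0,"twist": 0,"claw": 0},
    {"tx": 0.25,"ty": 0,"tz": 0,"twist": 0,"claw": 0},
    {"tx": 0.25,"ty": 0,"tz": 0,"twist": 0,"claw": 0}
  ]
}}

```text
time_s: 25.05
eef_pos: [459.8, 257.1, 161.2]
ee_rot: [3.141, 0.002, 1.015]
force: [-3.0, -3.9, 3.6]
grip_width: 0.2
grasp_force: 2.5
```

Emit:
{"fn": "carry_out", "kwargs": {
  "commands": [
    {"tx": 0.25,"ty": 0,"tz": 0,"twist": 0,"claw": 0},
    {"tx": 0.25,"ty": 0,"tz": 0,"twist": 0,"claw": 0},
    {"tx": 0.25,"ty": 0,"tz": 0,"twist": 0,"claw": 0},
    {"tx": 0.25,"ty": 0,"tz": 0,"twist": 0,"claw": 0},
    {"tx": 0.25,"ty": 0,"tz": 0,"twist": 0,"claw": 0},
    {"tx": 0.25,"ty": 0,"tz": 0,"twist": 0,"claw": 0},
    {"tx": 0.25,"ty": 0,"tz": 0,"twist": 0,"claw": 0},
    {"tx": 0.15,"ty": 0,"tz": 0,"twist": 0,"claw": 0},
    {"tx": 0,"ty": 0,"tz": 0,"twist": 0,"claw": 0},
    {"tx": 0,"ty": 0,"tz": 0,"twist": 0,"claw": 0}
  ]
}}

```text
time_s: 25.88
eef_pos: [499.4, 322.5, 160.2]
ee_rot: [-3.141, -0.001, 1.016]
force: [-0.2, -0.1, -0.7]
grip_width: 0.1
grasp_force: 0.0
```

```bash
python3 - <<'E'
from plan import *; from bin import *
s=read_state();print(b(s['eef_pos']),s['force'])
c=snap('side')
cv2.imwrite('pics/s7.png',cv2.resize(c['img'][290:480,80:400],None,fx=2,fy=2)[:,:,::-1])
for d in dots(c):
  P=onz(c,d[2],28)[0]
  if abs(P[1]+150)<180 and P[0]>350: print(d[0],d[1],P.round(1))
E
```

```text
[[-14.4   1.2]] [-0.21467236 -0.0656058  -0.70036418]
```

View pics/s7.png

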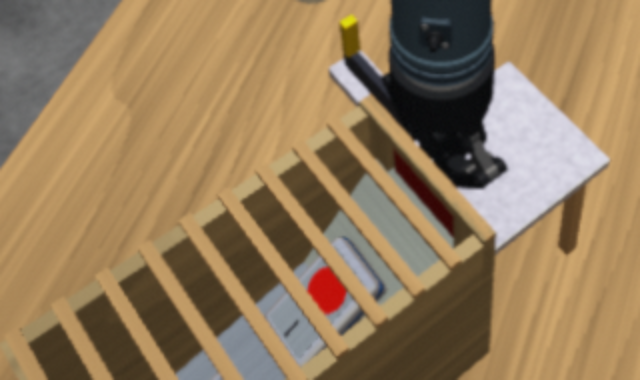

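The second red tin is in the bin and the flap is shut (dot at (326,290) in the crop). Next is the tin at (597,-222).

Emit:
{"fn": "carry_out", "kwargs": {
  "commands": [
    {"tx": -0.4,"ty": 0,"tz": 0,"twist": 0,"claw": 0},
    {"tx": -0.6,"ty": 0,"tz": -0.5,"twist": 0,"claw": 0},
    {"tx": -0.6,"ty": 0,"tz": -0.5,"twist": 0,"claw": 50},
    {"tx": -0.6,"ty": 0,"tz": -0.5,"twist": 0,"claw": 85},
    {"tx": 0,"ty": 0,"tz": 0,"twist": 7.15,"claw": 85},
    {"tx": 0,"ty": 0,"tz": 0,"twist": 7.15,"claw": 85},
    {"tx": 0,"ty": 0,"tz": 0,"twist": 7.15,"claw": 85},
    {"tx": 0,"ty": 0,"tz": 0,"twist": 7.15,"claw": 85},
    {"tx": 0,"ty": 0,"tz": 0,"twist": 7.15,"claw": 85},
    {"tx": 0,"ty": 0,"tz": 0,"twist": 5.7,"claw": 85},
    {"tx": 0,"ty": 0,"tz": 0,"twist": 0,"claw": 85}
  ]
}}

```text
time_s: 26.85
eef_pos: [453.0, 246.8, 220.8]
ee_rot: [-3.141, -0.002, 0.29]
force: [1.1, 1.1, 0.4]
grip_width: 85.1
grasp_force: 0.0
```

```bash
python3 - <<'E'
from plan import *; from bin import *
for n in ('wrist','side','scene'):
  c=snap(n)
  for d in dots(c):
    P=onz(c,d[2],28)[0]
    if abs(P[1]+150)<180 and P[0]>350: print(n,d[0],d[1],P.round(1),lid(c,d))
plan(['597,-222.3,220,16.7','597,-222.3,8,16.7'])
E
```

```text
side g 113 [606.8 -81.2  28. ] [620.8 -79.6  -5.8  82.3  56.1]
scene r 113 [ 583.7 -226.2   28. ] [ 599.7 -222.2   16.6   86.8   52.6]
scene g 135 [608.2 -82.4  28. ] [616.9 -82.8  -6.5  75.6  54.3]
at [452.9 246.7 220.6] yaw 16.8 t 27.0 w 84.9 F [0.2 0.5 0.6]
597,-222.3,220,16.7 twist 0.1 t [ 0.08 12.27  0.02]
597,-222.3,8,16.7 twist -0.0 t [0.  0.  5.3]
```

The green tin has been knocked: its dot is now at about (607.5,-82). The red one is where it was.

Emit:
{"fn": "carry_out", "kwargs": {
  "commands": [
    {"tx": 0,"ty": 0.7,"tz": 0,"twist": 0,"claw": 85},
    {"tx": 0,"ty": 0.7,"tz": 0,"twist": 0,"claw": 85},
    {"tx": 0,"ty": 0.7,"tz": 0,"twist": 0,"claw": 85},
    {"tx": 0,"ty": 0.7,"tz": 0,"twist": 0,"claw": 85},
    {"tx": 0,"ty": 0.7,"tz": 0,"twist": 0,"claw": 85},
    {"tx": 0,"ty": 0.7,"tz": 0,"twist": 0,"claw": 85},
    {"tx": 0,"ty": 0.7,"tz": 0,"twist": 0,"claw": 85},
    {"tx": 0,"ty": 0.7,"tz": 0,"twist": 0,"claw": 85},
    {"tx": 0,"ty": 0.7,"tz": 0,"twist": 0,"claw": 85},
    {"tx": 0,"ty": 0.7,"tz": 0,"twist": 0,"claw": 85},
    {"tx": 0,"ty": 0.7,"tz": 0,"twist": 0,"claw": 85},
    {"tx": 0,"ty": 0.7,"tz": 0,"twist": 0,"claw": 85}
  ]
}}

```text
time_s: 28.0
eef_pos: [549.7, -76.6, 220.5]
ee_rot: [3.141, -0.001, 0.293]
force: [0.6, -0.3, 0.2]
grip_width: 84.9
grasp_force: 0.0
```

Emit:
{"fn": "carry_out", "kwargs": {
  "commands": [
    {"tx": 0,"ty": 0.7,"tz": 0,"twist": 0,"claw": 85},
    {"tx": 0,"ty": 0.7,"tz": 0,"twist": 0,"claw": 85},
    {"tx": 0,"ty": 0.7,"tz": 0,"twist": 0,"claw": 85},
    {"tx": 0,"ty": 0.7,"tz": 0,"twist": 0,"claw": 85},
    {"tx": 0,"ty": 0.7,"tz": 0,"twist": 0,"claw": 85},
    {"tx": 0,"ty": 0.4,"tz": 0,"twist": 0,"claw": 85},
    {"tx": 0,"ty": 0,"tz": 0,"twist": 0,"claw": 85},
    {"tx": 0,"ty": 0,"tz": 0,"twist": 0,"claw": 85}
  ]
}}

```text
time_s: 28.67
eef_pos: [593.9, -225.2, 220.0]
ee_rot: [-3.14, 0.0, 0.29]
force: [0.4, 1.9, 0.3]
grip_width: 85.0
grasp_force: 0.0
```

```bash
python3 plan.py 597,-222.3,220,16.7 597,-222.3,9,16.7
```

```text
at [ 593.9 -225.2  220. ] yaw 16.6 t 28.6667 w 85.0 F [0.4 1.9 0.3]
597,-222.3,220,16.7 twist -0.1 t [ 0.1  -0.05  0.  ]
597,-222.3,9,16.7 twist -0.0 t [0.   0.   5.28]
```

Emit:
{"fn": "carry_out", "kwargs": {
  "commands": [
    {"tx": 0.1,"ty": -0.05,"tz": 0.6,"twist": 0,"claw": 85},
    {"tx": 0,"ty": 0,"tz": 0.8,"twist": 0,"claw": 85},
    {"tx": 0,"ty": 0,"tz": 0.8,"twist": 0,"claw": 85},
    {"tx": 0,"ty": 0,"tz": 0.8,"twist": 0,"claw": 85},
    {"tx": 0,"ty": 0,"tz": 0.8,"twist": 0,"claw": 85},
    {"tx": 0,"ty": 0,"tz": 0.6,"twist": 0,"claw": 85},
    {"tx": 0,"ty": 0,"tz": 0.5,"twist": 0,"claw": 85},
    {"tx": 0,"ty": 0,"tz": 0.38,"twist": 0,"claw": 85},
    {"tx": 0,"ty": 0,"tz": 0,"twist": 0,"claw": 40},
    {"tx": 0,"ty": 0,"tz": 0,"twist": 0,"claw": 40},
    {"tx": 0,"ty": 0,"tz": 0,"twist": 0,"claw": 40},
    {"tx": 0,"ty": 0,"tz": 0,"twist": 0,"claw": 40}
  ]
}}

```text
time_s: 29.67
eef_pos: [599.1, -221.7, 11.2]
ee_rot: [3.14, -0.003, 0.292]
force: [0.2, -0.5, -1.7]
grip_width: 57.2
grasp_force: 33.8
```

Emit:
{"fn": "carry_out", "kwargs": {
  "commands": [
    {"tx": 0,"ty": 0,"tz": 0,"twist": 0,"claw": 40},
    {"tx": 0,"ty": 0,"tz": 0,"twist": 0,"claw": 40},
    {"tx": 0,"ty": 0,"tz": -0.5,"twist": 0,"claw": 40},
    {"tx": 0,"ty": 0,"tz": -0.7,"twist": 0,"claw": 40},
    {"tx": 0,"ty": 0,"tz": -0.7,"twist": 0,"claw": 40},
    {"tx": 0,"ty": 0,"tz": -0.7,"twist": 0,"claw": 40},
    {"tx": 0,"ty": 0,"tz": -0.7,"twist": 0,"claw": 40},
    {"tx": 0,"ty": 0,"tz": -0.7,"twist": 0,"claw": 40},
    {"tx": 0,"ty": 0,"tz": -0.7,"twist": 0,"claw": 40},
    {"tx": 0,"ty": 0,"tz": -0.7,"twist": 0,"claw": 40},
    {"tx": 0,"ty": 0,"tz": -0.3,"twist": 0,"claw": 40}
  ]
}}

```text
time_s: 30.58
eef_pos: [599.6, -222.1, 242.5]
ee_rot: [3.137, -0.006, 0.291]
force: [1.6, -0.5, -0.7]
grip_width: 57.2
grasp_force: 33.8
```

Emit:
{"fn": "carry_out", "kwargs": {
  "commands": [
    {"tx": 0,"ty": 0,"tz": 0,"twist": -7.15,"claw": 40},
    {"tx": 0,"ty": 0,"tz": 0,"twist": -7.15,"claw": 40},
    {"tx": 0,"ty": 0,"tz": 0,"twist": -7.15,"claw": 40},
    {"tx": 0,"ty": 0,"tz": 0,"twist": -7.15,"claw": 40},
    {"tx": 0,"ty": 0,"tz": 0,"twist": -7.15,"claw": 40},
    {"tx": 0,"ty": 0,"tz": 0,"twist": -5.6,"claw": 40},
    {"tx": 0,"ty": 0,"tz": 0,"twist": 0,"claw": 40}
  ]
}}

```text
time_s: 31.17
eef_pos: [596.7, -221.5, 236.2]
ee_rot: [-3.14, 0.0, 1.015]
force: [-0.9, 0.2, -2.3]
grip_width: 57.0
grasp_force: 33.7
```

```bash
python3 plan.py 430,205,236,58 464.5,265.5,232,58 464.5,265.5,160.5,58
```

```text
at [ 596.7 -221.5  236.2] yaw 58.1 t 31.1667 w 57.0 F [-0.9  0.2 -2.3]
430,205,236,58 twist 0.1 t [ 6.83 -9.18  0.  ]
464.5,265.5,232,58 twist -0.0 t [ 1.74 -0.07  0.1 ]
464.5,265.5,160.5,58 twist -0.0 t [0.   0.   1.79]
```

Emit:
{"fn": "carry_out", "kwargs": {
  "commands": [
    {"tx": 0.5,"ty": -0.54,"tz": 0,"twist": 0,"claw": 40},
    {"tx": 0.5,"ty": -0.54,"tz": 0,"twist": 0,"claw": 40},
    {"tx": 0.5,"ty": -0.54,"tz": 0,"twist": 0,"claw": 40},
    {"tx": 0.5,"ty": -0.54,"tz": 0,"twist": 0,"claw": 40},
    {"tx": 0.5,"ty": -0.54,"tz": 0,"twist": 0,"claw": 40},
    {"tx": 0.5,"ty": -0.54,"tz": 0,"twist": 0,"claw": 40},
    {"tx": 0.5,"ty": -0.54,"tz": 0,"twist": 0,"claw": 40},
    {"tx": 0.5,"ty": -0.54,"tz": 0,"twist": 0,"claw": 40},
    {"tx": 0.5,"ty": -0.54,"tz": 0,"twist": 0,"claw": 40},
    {"tx": 0.5,"ty": -0.54,"tz": 0,"twist": 0,"claw": 40},
    {"tx": 0.5,"ty": -0.54,"tz": 0,"twist": 0,"claw": 40},
    {"tx": 0.5,"ty": -0.54,"tz": 0,"twist": 0,"claw": 40}
  ]
}}

```text
time_s: 32.17
eef_pos: [503.5, 120.4, 236.9]
ee_rot: [-3.142, 0.0, 1.01]
force: [0.4, -0.0, -2.2]
grip_width: 57.1
grasp_force: 33.8
```

Emit:
{"fn": "carry_out", "kwargs": {
  "commands": [
    {"tx": 0.5,"ty": -0.54,"tz": 0,"twist": 0,"claw": 40},
    {"tx": 0.5,"ty": -0.54,"tz": 0,"twist": 0,"claw": 40},
    {"tx": 0.5,"ty": -0.54,"tz": 0,"twist": 0,"claw": 40},
    {"tx": 0.5,"ty": -0.54,"tz": 0,"twist": 0,"claw": 40},
    {"tx": 0.3,"ty": -0.4,"tz": 0,"twist": 0,"claw": 40},
    {"tx": 0.2,"ty": -0.15,"tz": 0,"twist": 0,"claw": 40},
    {"tx": 0,"ty": 0,"tz": 0,"twist": 0,"claw": 40},
    {"tx": 0,"ty": 0,"tz": 0,"twist": 0,"claw": 40}
  ]
}}

```text
time_s: 32.83
eef_pos: [465.8, 260.6, 237.0]
ee_rot: [3.141, 0.001, 1.012]
force: [-0.0, -0.7, -1.6]
grip_width: 57.0
grasp_force: 33.8
```

```bash
python3 plan.py 464.5,265.5,163,58
```

```text
at [465.8 260.6 237. ] yaw 58.0 t 32.8333 w 57.0 F [-0.  -0.7 -1.6]
464.5,265.5,163,58 twist -0.0 t [ 0.09 -0.09  1.85]
```

Emit:
{"fn": "carry_out", "kwargs": {
  "commands": [
    {"tx": 0.09,"ty": -0.08,"tz": 0.1,"twist": 0,"claw": 40},
    {"tx": 0,"ty": 0,"tz": 0.5,"twist": 0,"claw": 40},
    {"tx": 0,"ty": 0,"tz": 0.5,"twist": 0,"claw": 40},
    {"tx": 0,"ty": 0,"tz": 0.4,"twist": 0,"claw": 40},
    {"tx": 0,"ty": 0,"tz": 0.25,"twist": 0,"claw": 40},
    {"tx": 0,"ty": 0,"tz": 0.11,"twist": 0,"claw": 40},
    {"tx": 0,"ty": 0,"tz": 0,"twist": 0,"claw": 40},
    {"tx": 0,"ty": 0,"tz": 0,"twist": 0,"claw": 40}
  ]
}}

```text
time_s: 33.5
eef_pos: [465.4, 265.9, 163.4]
ee_rot: [3.141, -0.001, 1.012]
force: [0.4, 0.1, -1.6]
grip_width: 56.8
grasp_force: 33.8
```

Emit:
{"fn": "carry_out", "kwargs": {
  "commands": [
    {"tx": 0,"ty": 0,"tz": 0,"twist": 0,"claw": 85},
    {"tx": 0,"ty": 0,"tz": 0,"twist": 0,"claw": 85},
    {"tx": 0,"ty": 0,"tz": 0,"twist": 0,"claw": 85},
    {"tx": 0,"ty": 0,"tz": -0.5,"twist": 0,"claw": 85},
    {"tx": 0,"ty": 0,"tz": -0.6,"twist": 0,"claw": 85},
    {"tx": -0.2,"ty": 0,"tz": -0.5,"twist": 0,"claw": 10},
    {"tx": -0.5,"ty": 0,"tz": 0,"twist": 0,"claw": 0},
    {"tx": -0.5,"ty": 0,"tz": 0,"twist": 0,"claw": 0},
    {"tx": -0.5,"ty": 0,"tz": 0,"twist": 0,"claw": 0},
    {"tx": -0.15,"ty": 0,"tz": 0,"twist": 0,"claw": 0}
  ]
}}

```text
time_s: 34.33
eef_pos: [424.6, 201.0, 227.3]
ee_rot: [3.14, 0.002, 1.011]
force: [0.2, -0.4, 0.6]
grip_width: 24.8
grasp_force: 0.0
```

```bash
python3 - <<'E'
from plan import *; from bin import *
p=w(-152,1);q=w(-15,1)
plan([f'{p[0]:.1f},{p[1]:.1f},161,58',f'{q[0]:.1f},{q[1]:.1f},161,58'])
E
```

```text
at [424.6 201.  227.3] yaw 57.9 t 34.3333 w 24.8 F [ 0.2 -0.4  0.6]
426.6,205.6,161,58 twist -0.1 t [ 0.12 -0.02  1.66]
499.2,321.8,161,58 twist -0.0 t [ 3.43 -0.   -0.  ]
```

Emit:
{"fn": "carry_out", "kwargs": {
  "commands": [
    {"tx": 0,"ty": 0,"tz": 0.6,"twist": 0,"claw": 0},
    {"tx": 0,"ty": 0,"tz": 0.6,"twist": 0,"claw": 0},
    {"tx": 0,"ty": 0,"tz": 0.45,"twist": 0,"claw": 0},
    {"tx": 0.1,"ty": 0,"tz": 0,"twist": 0,"claw": 0},
    {"tx": 0.25,"ty": 0,"tz": 0,"twist": 0,"claw": 0},
    {"tx": 0.25,"ty": 0,"tz": 0,"twist": 0,"claw": 0},
    {"tx": 0.25,"ty": 0,"tz": 0,"twist": 0,"claw": 0},
    {"tx": 0.25,"ty": 0,"tz": 0,"twist": 0,"claw": 0},
    {"tx": 0.25,"ty": 0,"tz": 0,"twist": 0,"claw": 0},
    {"tx": 0.25,"ty": 0,"tz": 0,"twist": 0,"claw": 0}
  ]
}}

```text
time_s: 35.17
eef_pos: [460.0, 257.8, 161.6]
ee_rot: [3.141, 0.002, 1.013]
force: [-2.5, -5.4, 4.2]
grip_width: -0.0
grasp_force: 2.7
```

Emit:
{"fn": "carry_out", "kwargs": {
  "commands": [
    {"tx": 0.25,"ty": 0,"tz": 0,"twist": 0,"claw": 0},
    {"tx": 0.25,"ty": 0,"tz": 0,"twist": 0,"claw": 0},
    {"tx": 0.25,"ty": 0,"tz": 0,"twist": 0,"claw": 0},
    {"tx": 0.25,"ty": 0,"tz": 0,"twist": 0,"claw": 0},
    {"tx": 0.25,"ty": 0,"tz": 0,"twist": 0,"claw": 0},
    {"tx": 0.25,"ty": 0,"tz": 0,"twist": 0,"claw": 0},
    {"tx": 0.25,"ty": 0,"tz": 0,"twist": 0,"claw": 0},
    {"tx": 0.15,"ty": 0,"tz": 0,"twist": 0,"claw": 0},
    {"tx": 0,"ty": 0,"tz": 0,"twist": 0,"claw": 0},
    {"tx": 0,"ty": 0,"tz": 0,"twist": 0,"claw": 0}
  ]
}}

```text
time_s: 36.0
eef_pos: [499.0, 322.7, 160.2]
ee_rot: [-3.14, 0.001, 1.014]
force: [-1.1, -0.8, 0.3]
grip_width: 0.3
grasp_force: 0.0
```

```bash
python3 - <<'E'
from plan import *; from bin import *
s=read_state();print(b(s['eef_pos']),s['force'])
c=snap('side')
cv2.imwrite('pics/s8.png',cv2.resize(c['img'][290:480,80:400],None,fx=2,fy=2)[:,:,::-1])
E
```

```text
[[-14.4   1.6]] [-1.13247006 -0.77642949  0.29926705]
```

View pics/s8.png

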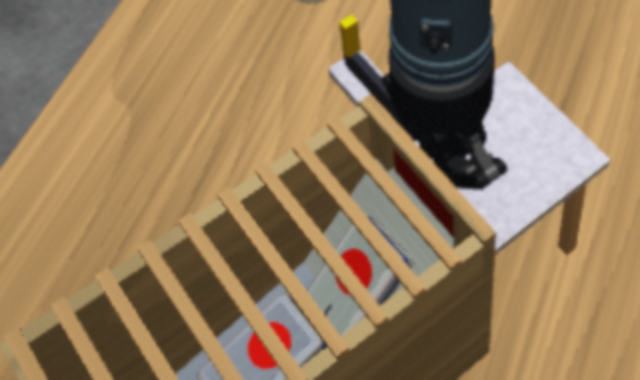

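All three red tins are inside (dots at (270,345) and (353,272) in the crop, the third under the second) and the flap looks shut. Now the green one.

Emit:
{"fn": "carry_out", "kwargs": {
  "commands": [
    {"tx": -0.4,"ty": 0,"tz": 0,"twist": 0,"claw": 0},
    {"tx": -0.6,"ty": 0,"tz": -0.5,"twist": 0,"claw": 0},
    {"tx": -0.6,"ty": 0,"tz": -0.5,"twist": 0,"claw": 50},
    {"tx": -0.6,"ty": 0,"tz": -0.5,"twist": 0,"claw": 85},
    {"tx": 0,"ty": 0,"tz": 0,"twist": 7.15,"claw": 85},
    {"tx": 0,"ty": 0,"tz": 0,"twist": 7.15,"claw": 85},
    {"tx": 0,"ty": 0,"tz": 0,"twist": 7.15,"claw": 85},
    {"tx": 0,"ty": 0,"tz": 0,"twist": 7.15,"claw": 85},
    {"tx": 0,"ty": 0,"tz": 0,"twist": 7.15,"claw": 85},
    {"tx": 0,"ty": 0,"tz": 0,"twist": 7.15,"claw": 85},
    {"tx": 0,"ty": 0,"tz": 0,"twist": 7.15,"claw": 85},
    {"tx": 0,"ty": 0,"tz": 0,"twist": 7.15,"claw": 85}
  ]
}}

```text
time_s: 37.05
eef_pos: [453.8, 248.4, 221.5]
ee_rot: [-3.14, -0.003, 0.009]
force: [1.0, 0.3, 0.7]
grip_width: 85.0
grasp_force: 0.0
```

Emit:
{"fn": "carry_out", "kwargs": {
  "commands": [
    {"tx": 0,"ty": 0,"tz": 0,"twist": 7.0,"claw": 85},
    {"tx": 0.1,"ty": 0.6,"tz": 0,"twist": 0,"claw": 85},
    {"tx": 0.2,"ty": 0.7,"tz": 0,"twist": 0,"claw": 85},
    {"tx": 0.2,"ty": 0.7,"tz": 0,"twist": 0,"claw": 85},
    {"tx": 0.2,"ty": 0.7,"tz": 0,"twist": 0,"claw": 85},
    {"tx": 0.2,"ty": 0.7,"tz": 0,"twist": 0,"claw": 85},
    {"tx": 0.2,"ty": 0.7,"tz": 0,"twist": 0,"claw": 85},
    {"tx": 0,"ty": 0,"tz": 0,"twist": 0,"claw": 85},
    {"tx": 0,"ty": 0,"tz": 0,"twist": 0,"claw": 85}
  ]
}}

```text
time_s: 37.8
eef_pos: [480.3, 77.8, 221.2]
ee_rot: [-3.141, -0.002, -0.112]
force: [-0.6, 0.2, 0.9]
grip_width: 84.9
grasp_force: 0.0
```

```bash
python3 - <<'E'
from plan import *; from bin import *
for n in ('wrist','side','scene'):
  c=snap(n,'g_'+n+'.png')
  for d in dots(c):
    P=onz(c,d[2],28)[0]
    if abs(P[1]+150)<180 and P[0]>350 and d[0]=='g': print(n,d[0],d[1],d[2],P.round(1),lid(c,d))
plan(['621.4,-83.5,220,-6','621.4,-83.5,8,-6'])
E
```

```text
wrist g 1598 [495.42428035  36.76345432] [609.2 -83.5  28. ] [606.2 -81.7  -6.1  59.8  55.6]
side g 113 [316.0619469 248.2300885] [606.8 -81.2  28. ] [617.7 -79.5  -5.8  88.6  55.8]
scene g 135 [294.51851852 280.76296296] [608.2 -82.4  28. ] [616.8 -82.8  -6.7  75.6  54.1]
at [479.4  81.4 221.2] yaw -6.0 t 37.95 w 85.0 F [ 0.3 -0.4 -0.3]
621.4,-83.5,220,-6 twist -0.0 t [3.96 3.73 0.03]
621.4,-83.5,8,-6 twist -0.0 t [ 0.  -0.   5.3]
```

```bash
python3 - <<'E'
from h import *
D=snap('side');S=snap('scene')
for c,z,n in ((S,110,'S'),(D,110,'D')):
  h=hsv(c);m=((h[...,0]<8)|(h[...,0]>172))&(h[...,1]>150)&(h[...,2]>60)
  for q in blobs(m,150):
    P=onz(c,q[1],z)[0]
    if 500<P[0]<900 and -250<P[1]<150: print(n,q[0],q[1].round(0),P.round(0))
print('can S',onz(S,[[185,288]],100),'D',onz(D,[[304,163]],100),'pickle',onz(S,[[363,311]],90),onz(D,[[234,256]],90))
# tray corners of nest floors
for c in (S,D):
  h=hsv(c)
  for q in blobs((abs(h[...,0]-70)<20)&(h[...,1]>50)&(h[...,2]>40),200):
    P=onz(c,q[1],4)[0]
    if P[1]<-300:
      cn=max(cv2.findContours(q[2].astype(np.uint8),0,1)[0],key=cv2.contourArea).reshape(-1,2)
      print(P.round(1),cv2.minAreaRect(onz(c,cn,4)[:,:2].astype(np.float32)))
E
```

```text
S 729 [290. 309.] [772. -84. 110.]
D 421 [252. 209.] [759. -77. 110.]
can S [[ 707.59795876 -286.70180163  100.        ]] D [[ 707.44252871 -283.95133124  100.        ]] pickle [[757.18199065  48.06201125  90.        ]] [[746.86709332  53.13663221  90.        ]]
[ 448.5 -369.1    4. ] ((445.72216796875, -369.3787536621094), (87.27772521972656, 55.4158821105957), 0.4107978940010071)
[ 559.  -369.3    4. ] ((560.729248046875, -367.83538818359375), (86.28690338134766, 54.57115936279297), 0.5855673551559448)
[ 444.1 -367.3    4. ] ((444.0358581542969, -367.7052001953125), (88.35247802734375, 54.133541107177734), 1.49217689037323)
```

Emit:
{"fn": "carry_out", "kwargs": {
  "commands": [
    {"tx": 0.5,"ty": 0.47,"tz": 0,"twist": 0,"claw": 85},
    {"tx": 0.5,"ty": 0.47,"tz": 0,"twist": 0,"claw": 85},
    {"tx": 0.5,"ty": 0.47,"tz": 0,"twist": 0,"claw": 85},
    {"tx": 0.5,"ty": 0.47,"tz": 0,"twist": 0,"claw": 85},
    {"tx": 0.5,"ty": 0.47,"tz": 0,"twist": 0,"claw": 85},
    {"tx": 0.5,"ty": 0.47,"tz": 0,"twist": 0,"claw": 85},
    {"tx": 0.5,"ty": 0.47,"tz": 0,"twist": 0,"claw": 85},
    {"tx": 0.5,"ty": 0.45,"tz": 0,"twist": 0,"claw": 85},
    {"tx": 0,"ty": 0,"tz": 0,"twist": 0,"claw": 85},
    {"tx": 0,"ty": 0,"tz": 0,"twist": 0,"claw": 85}
  ]
}}

```text
time_s: 38.88
eef_pos: [623.0, -87.0, 220.3]
ee_rot: [-3.141, 0.0, -0.109]
force: [0.2, 0.7, -1.3]
grip_width: 85.0
grasp_force: 0.0
```

```bash
python3 - <<'E'
from plan import *
c=snap('wrist','g2.png')
for d in dots(c): print(d[0],d[1],d[2],onz(c,d[2],28)[0].round(1))
plan(['622,-83.5,220,-6','622,-83.5,9,-6'])
E
```

```text
g 370 [313.93513514 232.75405405] [602.2 -81.5  28. ]
at [622.3 -85.1 220.4] yaw -6.1 t 38.9333 w 85.3 F [-0.  -0.5 -0.7]
622,-83.5,220,-6 twist -0.1 t [-0.01 -0.04  0.01]
622,-83.5,9,-6 twist -0.0 t [ 0.   -0.    5.28]
```

View pics/g2.png

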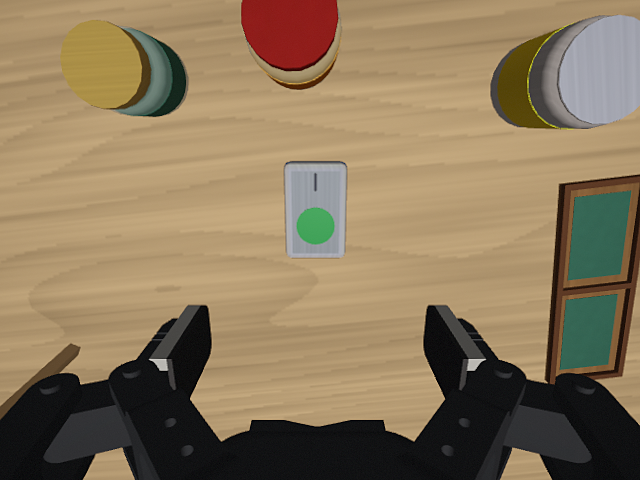

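Green tin is square to the fingers at (315,210); the tray's two green nests are at right, centred near (601,237) and (589,332).

Emit:
{"fn": "carry_out", "kwargs": {
  "commands": [
    {"tx": 0,"ty": -0.04,"tz": 0.6,"twist": 0,"claw": 85},
    {"tx": 0,"ty": 0,"tz": 0.8,"twist": 0,"claw": 85},
    {"tx": 0,"ty": 0,"tz": 0.8,"twist": 0,"claw": 85},
    {"tx": 0,"ty": 0,"tz": 0.8,"twist": 0,"claw": 85},
    {"tx": 0,"ty": 0,"tz": 0.8,"twist": 0,"claw": 85},
    {"tx": 0,"ty": 0,"tz": 0.6,"twist": 0,"claw": 85},
    {"tx": 0,"ty": 0,"tz": 0.5,"twist": 0,"claw": 85},
    {"tx": 0,"ty": 0,"tz": 0.34,"twist": 0,"claw": 85},
    {"tx": 0,"ty": 0,"tz": 0,"twist": 0,"claw": 40},
    {"tx": 0,"ty": 0,"tz": 0,"twist": 0,"claw": 40},
    {"tx": 0,"ty": 0,"tz": 0,"twist": 0,"claw": 40},
    {"tx": 0,"ty": 0,"tz": 0,"twist": 0,"claw": 40}
  ]
}}

```text
time_s: 39.93
eef_pos: [624.1, -84.3, 13.3]
ee_rot: [-3.141, -0.004, -0.107]
force: [-0.8, 0.2, -1.4]
grip_width: 57.4
grasp_force: 33.9
```

Emit:
{"fn": "carry_out", "kwargs": {
  "commands": [
    {"tx": 0,"ty": 0,"tz": 0,"twist": 0,"claw": 40},
    {"tx": 0,"ty": 0,"tz": 0,"twist": 0,"claw": 40},
    {"tx": 0,"ty": 0,"tz": -0.5,"twist": 0,"claw": 40},
    {"tx": 0,"ty": 0,"tz": -0.7,"twist": 0,"claw": 40},
    {"tx": 0,"ty": 0,"tz": -0.7,"twist": 0,"claw": 40},
    {"tx": 0,"ty": 0,"tz": -0.7,"twist": 0,"claw": 40},
    {"tx": 0,"ty": 0,"tz": -0.5,"twist": 0,"claw": 40},
    {"tx": 0,"ty": 0,"tz": 0,"twist": -6.5,"claw": 40},
    {"tx": 0,"ty": 0,"tz": 0,"twist": 0,"claw": 40}
  ]
}}

```text
time_s: 40.68
eef_pos: [624.1, -84.8, 138.1]
ee_rot: [3.141, -0.005, 0.008]
force: [1.1, 0.5, -1.6]
grip_width: 57.2
grasp_force: 33.9
```

```bash
python3 plan.py 445,-240,150,0.5 445,-368,150,0.5
```

```text
at [624.1 -84.8 138.1] yaw 0.4 t 40.6833 w 57.2 F [ 1.1  0.5 -1.6]
445,-240,150,0.5 twist -0.1 t [-4.51  3.84 -0.3 ]
445,-368,150,0.5 twist -0.0 t [-0.03  3.2  -0.  ]
```

Emit:
{"fn": "carry_out", "kwargs": {
  "commands": [
    {"tx": -0.5,"ty": 0.43,"tz": 0,"twist": 0,"claw": 40},
    {"tx": -0.5,"ty": 0.43,"tz": 0,"twist": 0,"claw": 40},
    {"tx": -0.5,"ty": 0.43,"tz": 0,"twist": 0,"claw": 40},
    {"tx": -0.5,"ty": 0.43,"tz": 0,"twist": 0,"claw": 40},
    {"tx": -0.5,"ty": 0.43,"tz": 0,"twist": 0,"claw": 40},
    {"tx": -0.5,"ty": 0.43,"tz": 0,"twist": 0,"claw": 40},
    {"tx": -0.5,"ty": 0.43,"tz": 0,"twist": 0,"claw": 40},
    {"tx": -0.5,"ty": 0.43,"tz": 0,"twist": 0,"claw": 40},
    {"tx": -0.5,"ty": 0.4,"tz": 0,"twist": 0,"claw": 40},
    {"tx": 0,"ty": 0,"tz": 0,"twist": 0,"claw": 40},
    {"tx": 0,"ty": 0,"tz": 0,"twist": 0,"claw": 40}
  ]
}}

```text
time_s: 41.6
eef_pos: [440.8, -240.6, 134.3]
ee_rot: [-3.141, 0.002, -0.001]
force: [0.3, -0.4, -1.7]
grip_width: 57.5
grasp_force: 33.9
```

```bash
python3 - <<'E'
from plan import *
c=snap('wrist','g3.png');h=hsv(c)
for q in blobs((abs(h[...,0]-75)<20)&(h[...,1]>70)&(h[...,2]>40)&(h[...,2]<150),300):
  cn=max(cv2.findContours(q[2].astype(np.uint8),0,1)[0],key=cv2.contourArea).reshape(-1,2)
  print(q[0],q[1].round(0),q[3],cv2.minAreaRect(onz(c,cn,4)[:,:2].astype(np.float32)))
plan(['445,-368,150,0.5'])
E
```

```text
10475 [507.  63.] [461   0  97 129] ((554.806884765625, -369.38848876953125), (80.13945770263672, 55.85469055175781), 0.8637431263923645)
8251 [488. 218.] [447 162  87 114] ((446.5506591796875, -370.730712890625), (89.25709533691406, 56.065032958984375), 0.5274008512496948)
at [ 442.5 -239.3  134.7] yaw 0.2 t 41.65 w 57.3 F [ 1.   0.  -0.9]
445,-368,150,0.5 twist -0.3 t [ 0.04  3.22 -0.38]
```

View pics/g3.png

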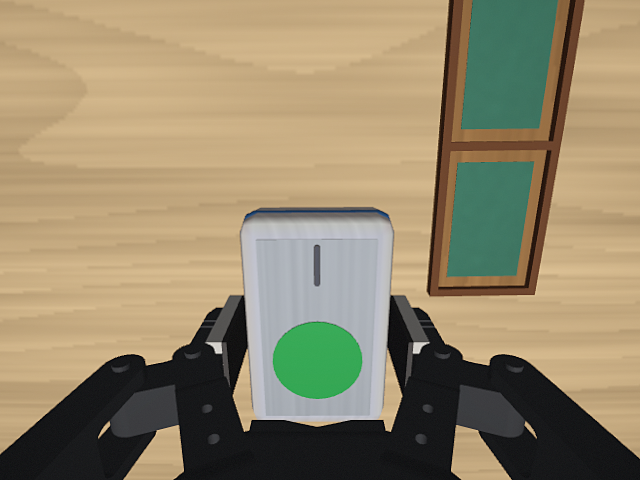

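The tin is held, lid up; nest a's green floor is at (488,218), which gives (446.5,-370.5), with yaw 0.5° and the expected proportions.

Emit:
{"fn": "carry_out", "kwargs": {
  "commands": [
    {"tx": 0.12,"ty": 0.3,"tz": 0,"twist": -0.3,"claw": 40},
    {"tx": 0,"ty": 0.5,"tz": 0,"twist": 0,"claw": 40},
    {"tx": 0,"ty": 0.5,"tz": 0,"twist": 0,"claw": 40},
    {"tx": 0,"ty": 0.5,"tz": 0,"twist": 0,"claw": 40},
    {"tx": 0,"ty": 0.5,"tz": 0,"twist": 0,"claw": 40},
    {"tx": 0,"ty": 0.5,"tz": 0,"twist": 0,"claw": 40},
    {"tx": 0,"ty": 0.46,"tz": 0,"twist": 0,"claw": 40},
    {"tx": 0,"ty": 0,"tz": 0.5,"twist": 0,"claw": 40},
    {"tx": 0,"ty": 0,"tz": 0.6,"twist": 0,"claw": 40},
    {"tx": 0,"ty": 0,"tz": 0.6,"twist": 0,"claw": 40},
    {"tx": 0,"ty": 0,"tz": 0,"twist": 0,"claw": 40},
    {"tx": 0,"ty": 0,"tz": 0,"twist": 0,"claw": 40}
  ]
}}

```text
time_s: 42.65
eef_pos: [449.5, -368.3, 65.6]
ee_rot: [-3.139, 0.003, 0.013]
force: [0.1, 0.7, -0.2]
grip_width: 57.3
grasp_force: 33.9
```

```bash
python3 plan.py 447.5,-369.7,19,0.5
```

```text
at [ 449.5 -368.3   65.6] yaw 0.7 t 42.65 w 57.3 F [ 0.1  0.7 -0.2]
447.5,-369.7,19,0.5 twist 0.2 t [-0.05  0.03  1.16]
```

Emit:
{"fn": "carry_out", "kwargs": {
  "commands": [
    {"tx": -0.05,"ty": 0.03,"tz": 0.3,"twist": 0.2,"claw": 40},
    {"tx": 0,"ty": 0,"tz": 0.4,"twist": 0,"claw": 40},
    {"tx": 0,"ty": 0,"tz": 0.25,"twist": 0,"claw": 40},
    {"tx": 0,"ty": 0,"tz": 0.15,"twist": 0,"claw": 40},
    {"tx": 0,"ty": 0,"tz": 0.05,"twist": 0,"claw": 40},
    {"tx": 0,"ty": 0,"tz": 0,"twist": 0,"claw": 40},
    {"tx": 0,"ty": 0,"tz": 0,"twist": 0,"claw": 40}
  ]
}}

```text
time_s: 43.23
eef_pos: [448.2, -371.2, 21.9]
ee_rot: [3.141, -0.001, 0.008]
force: [-0.4, 1.0, -1.1]
grip_width: 57.0
grasp_force: 33.9
```

Emit:
{"fn": "carry_out", "kwargs": {
  "commands": [
    {"tx": 0,"ty": -0.02,"tz": 0.07,"twist": 0,"claw": 40},
    {"tx": 0,"ty": 0,"tz": 0.02,"twist": 0,"claw": 40},
    {"tx": 0,"ty": 0,"tz": 0,"twist": 0,"claw": 70},
    {"tx": 0,"ty": 0,"tz": 0,"twist": 0,"claw": 85},
    {"tx": 0,"ty": 0,"tz": 0,"twist": 0,"claw": 85},
    {"tx": 0,"ty": 0,"tz": -0.5,"twist": 0,"claw": 85},
    {"tx": 0,"ty": 0,"tz": -0.7,"twist": 0,"claw": 85},
    {"tx": 0,"ty": 0,"tz": -0.8,"twist": 0,"claw": 85},
    {"tx": 0,"ty": 0,"tz": -0.8,"twist": 0,"claw": 85},
    {"tx": 0,"ty": -0.7,"tz": -0.8,"twist": 0,"claw": 60},
    {"tx": 0,"ty": -0.7,"tz": -0.8,"twist": 0,"claw": 45},
    {"tx": 0,"ty": -0.7,"tz": -0.8,"twist": 0,"claw": 45}
  ]
}}

```text
time_s: 44.23
eef_pos: [446.7, -287.2, 225.6]
ee_rot: [3.141, -0.001, 0.006]
force: [0.6, 0.1, -0.0]
grip_width: 51.1
grasp_force: 0.0
```

Emit:
{"fn": "carry_out", "kwargs": {
  "commands": [
    {"tx": 0,"ty": 0,"tz": 0,"twist": -7.15,"claw": 45},
    {"tx": 0,"ty": 0,"tz": 0,"twist": -7.15,"claw": 45},
    {"tx": 0,"ty": 0,"tz": 0,"twist": -7.15,"claw": 45},
    {"tx": 0,"ty": 0,"tz": 0,"twist": -7.15,"claw": 45},
    {"tx": 0,"ty": 0,"tz": 0,"twist": -7.15,"claw": 45},
    {"tx": 0,"ty": 0,"tz": 0,"twist": -7.15,"claw": 45},
    {"tx": 0,"ty": 0,"tz": 0,"twist": -7.15,"claw": 45},
    {"tx": 0,"ty": 0,"tz": 0,"twist": -7.15,"claw": 45},
    {"tx": 0,"ty": 0,"tz": 0,"twist": -0.5,"claw": 45},
    {"tx": 0.5,"ty": 0,"tz": -0.1,"twist": 0,"claw": 45},
    {"tx": 0.7,"ty": 0,"tz": 0,"twist": 0,"claw": 45},
    {"tx": 0.7,"ty": 0,"tz": 0,"twist": 0,"claw": 45}
  ]
}}

```text
time_s: 45.23
eef_pos: [487.1, -223.8, 228.2]
ee_rot: [3.14, 0.0, 1.008]
force: [0.2, 0.5, -0.5]
grip_width: 44.7
grasp_force: 0.0
```

```bash
python3 - <<'E'
from plan import *
for n in ('side','scene'):
  c=snap(n)
  for d in dots(c):
    P=onz(c,d[2],32)[0]
    if P[1]<-100 and 350<P[0]<700: print(n,d[0],d[1],P.round(1),lid(c,d,32))
  if n=='side': a=c['img'][150:290,280:480]
  else: b=c['img'][190:330,100:300]
cv2.imwrite('pics/g4.png',cv2.resize(np.hstack([a,b]),None,fx=2,fy=2)[:,:,::-1])
plan(['520,120,290,58','615.5,236.5,290,58','615.5,236.5,188,58'])
E
```

```text
side g 76 [ 432.5 -367.    32. ] [ 443.7 -363.3    1.2   87.7   56.1]
scene g 96 [ 434.1 -368.5   32. ] [ 4.488e+02 -3.671e+02  2.000e-01  8.400e+01  5.260e+01]
at [ 490.3 -217.   228.5] yaw 58.5 t 45.3333 w 45.1 F [0.4 0.7 0.2]
520,120,290,58 twist 0.5 t [ 7.54 -3.84 -1.54]
615.5,236.5,290,58 twist -0.0 t [ 3.74  0.48 -0.  ]
615.5,236.5,188,58 twist -0.0 t [0.   0.   2.55]
```

View pics/g4.png

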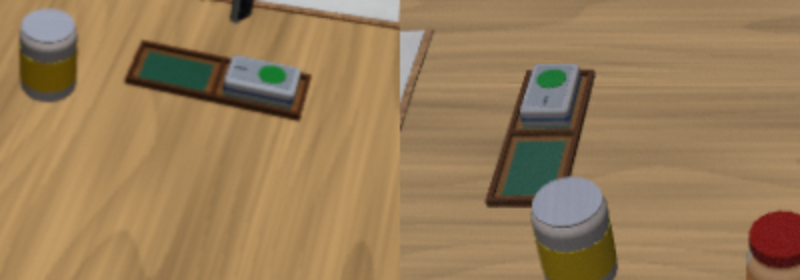

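The green tin lies flat, lid up, in nest a (dots at (272,75) and (552,78) in the crop). Now back to the tab.

Emit:
{"fn": "carry_out", "kwargs": {
  "commands": [
    {"tx": 0.75,"ty": -0.38,"tz": -0.15,"twist": 0.5,"claw": 45},
    {"tx": 0.75,"ty": -0.38,"tz": -0.15,"twist": 0,"claw": 45},
    {"tx": 0.75,"ty": -0.38,"tz": -0.15,"twist": 0,"claw": 45},
    {"tx": 0.75,"ty": -0.38,"tz": -0.15,"twist": 0,"claw": 45},
    {"tx": 0.75,"ty": -0.38,"tz": -0.15,"twist": 0,"claw": 45},
    {"tx": 0.75,"ty": -0.38,"tz": -0.15,"twist": 0,"claw": 45},
    {"tx": 0.75,"ty": -0.38,"tz": -0.15,"twist": 0,"claw": 45},
    {"tx": 0.75,"ty": -0.38,"tz": -0.15,"twist": 0,"claw": 45},
    {"tx": 0.75,"ty": -0.38,"tz": -0.15,"twist": 0,"claw": 45},
    {"tx": 0.75,"ty": -0.38,"tz": -0.15,"twist": 0,"claw": 45},
    {"tx": 0.75,"ty": 0.1,"tz": 0,"twist": 0,"claw": 45},
    {"tx": 0.75,"ty": 0.1,"tz": 0,"twist": 0,"claw": 45}
  ]
}}

```text
time_s: 46.33
eef_pos: [557.9, 159.9, 288.9]
ee_rot: [3.139, -0.001, 1.005]
force: [0.3, -0.7, 1.1]
grip_width: 45.0
grasp_force: 0.0
```

Emit:
{"fn": "carry_out", "kwargs": {
  "commands": [
    {"tx": 0.75,"ty": 0.1,"tz": 0,"twist": 0,"claw": 45},
    {"tx": 0.6,"ty": 0.1,"tz": 0,"twist": 0,"claw": 45},
    {"tx": 0.3,"ty": 0.1,"tz": 0,"twist": 0,"claw": 45},
    {"tx": 0,"ty": 0,"tz": 0,"twist": 0,"claw": 45},
    {"tx": 0,"ty": 0,"tz": 0,"twist": 0,"claw": 45}
  ]
}}

```text
time_s: 46.75
eef_pos: [603.2, 207.3, 287.3]
ee_rot: [-3.141, 0.001, 1.005]
force: [0.5, -1.0, -0.0]
grip_width: 45.2
grasp_force: 0.0
```

```bash
python3 - <<'E'
from plan import *
c=snap('wrist','t2.png');h=hsv(c);m=(abs(h[...,0]-26)<7)&(h[...,1]>150)
for lo in (60,140):
  for q in blobs(m&(h[...,2]>lo),40): print(lo,q[0],q[1].round(1),q[3],onz(c,q[1],220)[0].round(1))
plan(['615.5,236.5,290,58','615.5,236.5,188,58'])
E
```

```text
60 540 [307.3 199.7] [299 183  17  34] [617.7 239.4 220. ]
60 119 [517.3 250.8] [501 235  50  49] [707.5 145.6 220. ]
140 382 [307.1 204.6] [299 193  17  24] [616.1 237.1 220. ]
at [603.  206.4 287.4] yaw 57.5 t 46.8 w 45.0 F [ 1.   0.2 -0.2]
615.5,236.5,290,58 twist -0.5 t [ 0.8  -0.13 -0.07]
615.5,236.5,188,58 twist -0.0 t [0.   0.   2.55]
```

Tab top at about (616,236.5). I'll pinch it there.

Emit:
{"fn": "carry_out", "kwargs": {
  "commands": [
    {"tx": 0.4,"ty": -0.06,"tz": 0,"twist": -0.5,"claw": 45},
    {"tx": 0.38,"ty": -0.06,"tz": 0,"twist": 0,"claw": 45},
    {"tx": 0,"ty": 0,"tz": 0.4,"twist": 0,"claw": 45},
    {"tx": 0,"ty": 0,"tz": 0.5,"twist": 0,"claw": 45},
    {"tx": 0,"ty": 0,"tz": 0.6,"twist": 0,"claw": 45},
    {"tx": 0,"ty": 0,"tz": 0.6,"twist": 0,"claw": 45},
    {"tx": 0,"ty": 0,"tz": 0.35,"twist": 0,"claw": 45},
    {"tx": 0,"ty": 0,"tz": 0,"twist": 0,"claw": 45},
    {"tx": 0,"ty": 0,"tz": 0,"twist": 0,"claw": 0},
    {"tx": 0,"ty": 0,"tz": 0,"twist": 0,"claw": 0},
    {"tx": 0,"ty": 0,"tz": 0,"twist": 0,"claw": 0},
    {"tx": 0,"ty": 0,"tz": 0,"twist": 0,"claw": 0}
  ],
  "force": 25
}}

```text
time_s: 47.8
eef_pos: [615.6, 237.6, 192.1]
ee_rot: [3.141, -0.002, 1.016]
force: [-3.2, 0.6, 3.4]
grip_width: 9.4
grasp_force: 26.7
```

Emit:
{"fn": "carry_out", "kwargs": {
  "commands": [
    {"tx": 0,"ty": 0,"tz": 0,"twist": 0,"claw": 0},
    {"tx": 0,"ty": 0,"tz": 0,"twist": 0,"claw": 0}
  ]
}}

```text
time_s: 47.97
eef_pos: [615.7, 237.6, 192.0]
ee_rot: [3.141, -0.002, 1.016]
force: [-3.1, 1.3, 5.6]
grip_width: 9.7
grasp_force: 27.3
```

Emit:
{"fn": "carry_out", "kwargs": {
  "commands": [
    {"tx": 0,"ty": -0.3,"tz": 0,"twist": 0,"claw": 0},
    {"tx": 0,"ty": -0.3,"tz": 0,"twist": 0,"claw": 0},
    {"tx": 0,"ty": -0.3,"tz": 0,"twist": 0,"claw": 0},
    {"tx": 0,"ty": -0.3,"tz": 0,"twist": 0,"claw": 0},
    {"tx": 0,"ty": -0.3,"tz": 0,"twist": 0,"claw": 0},
    {"tx": 0,"ty": -0.3,"tz": 0,"twist": 0,"claw": 0},
    {"tx": 0,"ty": -0.3,"tz": 0,"twist": 0,"claw": 0},
    {"tx": 0,"ty": -0.2,"tz": 0,"twist": 0,"claw": 0},
    {"tx": 0,"ty": -0.08,"tz": 0,"twist": 0,"claw": 0},
    {"tx": 0,"ty": 0,"tz": 0,"twist": 0,"claw": 0},
    {"tx": 0,"ty": 0,"tz": 0,"twist": 0,"claw": 0}
  ]
}}

```text
time_s: 48.88
eef_pos: [534.8, 287.5, 192.0]
ee_rot: [3.14, -0.001, 1.016]
force: [-2.7, -2.2, 7.9]
grip_width: 9.5
grasp_force: 27.6
```

Emit:
{"fn": "carry_out", "kwargs": {
  "commands": [
    {"tx": 0,"ty": -0.05,"tz": 0,"twist": 0,"claw": 0},
    {"tx": 0,"ty": -0.05,"tz": 0,"twist": 0,"claw": 0},
    {"tx": 0,"ty": 0,"tz": 0,"twist": 0,"claw": 0}
  ]
}}

```text
time_s: 49.13
eef_pos: [534.7, 287.5, 192.1]
ee_rot: [3.135, -0.003, 1.013]
force: [2.2, -2.5, 6.1]
grip_width: 9.4
grasp_force: 27.4
```

Emit:
{"fn": "carry_out", "kwargs": {
  "commands": [
    {"tx": 0,"ty": -0.1,"tz": 0,"twist": 0,"claw": 0},
    {"tx": 0,"ty": 0,"tz": 0,"twist": 0,"claw": 0},
    {"tx": 0,"ty": 0,"tz": 0,"twist": 0,"claw": 0}
  ]
}}

```text
time_s: 49.38
eef_pos: [534.5, 287.5, 192.2]
ee_rot: [3.13, -0.005, 1.011]
force: [7.6, -4.7, 4.7]
grip_width: 9.3
grasp_force: 27.5
```

Emit:
{"fn": "carry_out", "kwargs": {
  "commands": [
    {"tx": 0,"ty": 0.12,"tz": 0,"twist": 0,"claw": 30},
    {"tx": 0,"ty": 0,"tz": 0,"twist": 0,"claw": 45},
    {"tx": 0,"ty": 0,"tz": 0,"twist": 0,"claw": 45},
    {"tx": 0,"ty": 0,"tz": -0.5,"twist": 0,"claw": 45},
    {"tx": 0,"ty": 0,"tz": -0.7,"twist": 0,"claw": 45},
    {"tx": 0,"ty": 0,"tz": -0.7,"twist": 0,"claw": 45},
    {"tx": -0.5,"ty": 0,"tz": -0.7,"twist": 0,"claw": 45},
    {"tx": -0.7,"ty": 0,"tz": 0,"twist": 0,"claw": 45},
    {"tx": -0.7,"ty": 0,"tz": 0,"twist": 0,"claw": 45},
    {"tx": -0.7,"ty": 0,"tz": 0,"twist": 0,"claw": 45},
    {"tx": -0.5,"ty": 0,"tz": 0,"twist": 0,"claw": 45},
    {"tx": 0,"ty": 0,"tz": 0,"twist": 0,"claw": 45}
  ]
}}

```text
time_s: 50.38
eef_pos: [464.1, 179.2, 292.6]
ee_rot: [3.141, 0.005, 1.012]
force: [0.2, -1.0, -0.4]
grip_width: 44.9
grasp_force: 0.0
```

```bash
python3 - <<'E'
from h import *; from bin import *
S=snap('scene');D=snap('side')
def tab(c,x0,x1,y0,y1):
    h=hsv(c);m=(abs(h[...,0]-26)<7)&(h[...,1]>150)&(h[...,2]>60);k=np.zeros_like(m);k[y0:y1,x0:x1]=1
    return max(blobs(m&k,5),key=lambda q:q[0])
p=tab(S,455,500,170,220);q=tab(D,270,305,320,365);T=tri(S,p[1],D,q[1]);print(p[1],q[1],T,b(T[0]))
a=cv2.resize(D['img'][290:480,80:400],(640,380));e=cv2.resize(S['img'][150:320,400:640],(311,220))
o=np.zeros((600,640,3),np.uint8);o[:380]=a;o[380:,:311]=e
cv2.imwrite('pics/fin.png',o[:,:,::-1])
E
```

```text
[474.60483871 194.50806452] [288.53125 343.1125 ] (array([533.44308233, 287.09091068, 197.6028318 ]), np.float64(1.5225723901785109)) [[-26.3 -46.4]]
```

View pics/fin.png

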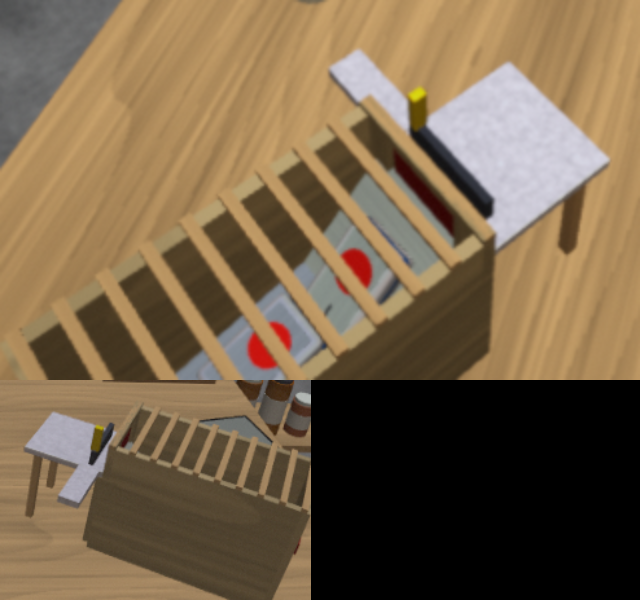

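```bash
python3 - <<'E'
from h import *; from bin import *
D=snap('side')
for px in ([256.5,426],[215,462]):
  for z in (40,60,80,100,120,140):
    P=onz(D,[px],z)[0]; print(px,z,b(P)[0])
E
```

```text
[256.5, 426] 40 [ 58.7 -32.2]
[256.5, 426] 60 [ 63.3 -23.5]
[256.5, 426] 80 [ 67.9 -14.8]
[256.5, 426] 100 [72.5 -6.1]
[256.5, 426] 120 [77.1  2.6]
[256.5, 426] 140 [81.7 11.3]
[215, 462] 40 [147.9 -24.7]
[215, 462] 60 [150.6 -16.1]
[215, 462] 80 [153.3  -7.6]
[215, 462] 100 [156.   1.]
[215, 462] 120 [158.7   9.5]
[215, 462] 140 [161.4  18.1]
```

```bash
python3 -c "
from station import job_done; print(job_done())"
```

```text
the job is handed in; nothing more can be done
None
```

The job is handed in: the shutter was slid open, the three red-dot tins are in the bin, the one green-dot tin lies lid up in nest a, and the shutter is fully shut again. The third red tin stopped leaning on the bin's inner slide, by my estimate about 50 mm below the ledge, with the flap closed behind it. The run took about 50 s of the 210 s allowed.

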